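# Tip the caster balls, keep the wheel rollers

## Task

Click the parts bin's lid open on its lever so that it stays up by itself, then carry the divided tray over and tip all four steel balls into the bin, with every black roller staying in its own bay. Set the tray, not dropped, back upright near the middle of its greyboard square, let go, and leave the lid latched open and the things standing around undisturbed.

Things in the scene. Friction and masses are not known exactly. Their poses are not given: they have to be found in the camera images.
- bin: blue open-topped parts bin, 160 (its x) by 135 (its y) by 75 mm tall, walls 4 mm, fixed to the desk. Origin: centre of its underside. The lid's hinge runs along the bin's x axis on its +y side; the lever sticks out beyond that side. Its yaw varies; it may stand to the left or the right
- lid (a joint): angle (rad) of the bin's grey lid (158 x 131 x 4 mm) and lever, one piece: 0 shut; pushing the lever down raises the lid. A spring shuts it; from 1.1 to 1.28 the lever must pass a detent (0.5 N m, some 9 N on the pad); beyond that the detent holds it open (it rests near 1.42, leaning a little over the bin, its edge 133 mm above the hinge). Hard stop 1.56
- lid_hinge (a point): middle of the lid's hinge line: 71.5 mm from the bin's centre towards its +y, 77 mm above its underside; moves only with the bin
- lever_pad (a point): the black rubber pad on top of the orange lever (lever 50 mm wide, 6 mm thick, its end 72 mm from the hinge). The point is in the middle of the pad's upper face, 54 mm from the hinge. With the lid shut the lever rises 38 degrees above level away from the bin; with the lid latched it points about 44 degrees below level
- board: greyboard square 190 x 190 x 5 mm, fixed to the desk, on which the tray stands. Origin: centre of its underside
- tray: white divided tray: +x bay starts with four steel balls, -x bay with four black rollers. Floor 108 x 88 mm, 3 mm thick; divider 4 mm thick, 37 mm high at x = 0; side walls (y = +/-44 mm) 36 mm high. Each end is a ramp from 52 mm off centre, rising 27 degrees to an open lip at x = +/-88 mm, 21 mm up: tipped about 45 degrees about its y, only the low bay empties. Origin: centre of underside; yaw varies
- tray_handle (a point): point in the tray's green upright handle, above the divider, 82 mm above the tray's underside. The handle is 12 mm thick (tray's x) and 44 mm wide (tray's y), from 37 to 105 mm above the underside
- ball0_center (a point): centre of a steel ball, 18 mm diameter, 24 g, loose in the tray's +x bay
- roller0_center (a point): centre of a black roller, 14 mm diameter, 24 mm long, 12 g, lying loose in the tray's -x bay
- ball1_center (a point): centre of a steel ball, 18 mm diameter, 24 g, loose in the tray's +x bay
- roller1_center (a point): centre of a black roller, 14 mm diameter, 24 mm long, 12 g, lying loose in the tray's -x bay
- ball2_center (a point): centre of a steel ball, 18 mm diameter, 24 g, loose in the tray's +x bay
- roller2_center (a point): centre of a black roller, 14 mm diameter, 24 mm long, 12 g, lying loose in the tray's -x bay
- ball3_center (a point): centre of a steel ball, 18 mm diameter, 24 g, loose in the tray's +x bay
- roller3_center (a point): centre of a black roller, 14 mm diameter, 24 mm long, 12 g, lying loose in the tray's -x bay
- motor: motor module: greyboard block 55 x 80 x 35 mm carrying a silver gearmotor and a black 54 mm omni wheel, 90 mm tall in all. Loose bystander; origin: centre of its underside
- spool: solder spool, blue flanges 52 mm across, 42 mm tall. Loose bystander; origin: centre of its underside
- tape: flat roll of yellow tape, 64 mm across, 20 mm tall. Loose bystander; origin: centre of its underside
- glue: white glue bottle with red cap, 54 mm across, 165 mm tall. Loose bystander; origin: centre of its underside
Mind the look-alikes: they are no part of the job. What is shaped like the tray but pink or purple is not meant.

How it is judged:
By the outcome, as a careful person would: the job done as asked, in the order asked, and still so for the second after the job is handed in, with the robot touching nothing.
It also fails if it takes over 72 s, if anything falls off the work surface, if the arm or the gripper's body presses on something with over 40 N, if the wrist force passes 120 N, or if a joint passes its speed limit or range.

## Robot

A 6-joint arm with a two-finger parallel gripper is mounted at the origin on the work surface. World frame = base frame: x ahead of the robot, y to its left, z up, the work surface at z = 0. Lengths are in m, angles in rad, forces in N, time in s.
With the tool pointing down it reaches from about 0.375 to 0.9 m from the base axis. Payload 3.1 kg.
Tool frame: the origin (TCP) lies on the centre line of the jaws, within the pads' length; the fingertips stand robot.tip_reach ahead of it and the grasp point (between the pads) is the TCP (robot.tip_reach is the distance from the TCP to the fingertips, in m); z points along the fingers, y is the direction in which the jaws open and shut (so a half turn about z gives the same grasp; the last joint's range is limited). The gripper opens to 87 mm and grips with 3 to 60 N. Pads are 19 mm wide; open, the fingers measure 117 mm over their backs; the gripper's body (75 mm by 190 mm) begins 51 mm behind the grasp point.
Start: joints at [1.04, 0.527, 1.433, -0, 1.181, -0.178], TCP at [0.215, 0.587, 0.242] pointing down, gripper open.
Joint ranges: [-3.08, 3.08], [-0.75, 2.2], [0.22, 2.44], [-1.43, 4.57], [0, 2.65], [-2.85, 2.85]. Speed limits (rad/s): [2.79, 2.79, 3.14, 3.14, 3.14, 3.14].

## Interface

Orientations are given as a unit quaternion [x, y, z, w].
In Python, from rig import telemetry, viewer, robot gives the robot as it stands. The module is installed in compiled form; this text tells all that it offers.
- The arm moves only by the tool step_arm, never from a script. Its argument "targets" is a list of rows, each an object of numbers: "dx", "dy", "dz": the shift along the tool's x, y, z in m; "rx", "ry", "rz": the turn, a rotation vector about the tool's x, y, z in degrees. In form: [{"dx": .., "dy": .., "dz": .., "rx": .., "ry": .., "rz": ..}, ...]. A call has exactly 5 rows; each row is the pose to reach, as a shift and turn from the pose measured when the call began, along the tool's axes at that moment; what a row does not reach only later rows make up. A row lasts 1/8 s, in which the tool goes at most 62.5 mm and 10.7 degrees, less where a joint would pass 70% of its speed; a pose out of reach is approached as far as the arm can. A call with a gripper value outside its range is refused whole. "gripper" is the opening, from 0 (shut) to 1 (fully open), set as the call begins (left out, the last holds). The fingers move at their own pace and stop on an object; "force" is the grip in N (left out, the last holds). Time passes only in rows, so rows that repeat a pose let the fingers close, or fill a call up. It gives the time, the measured TCP pose, the force and the opening at its end, in the units of the state.
- telemetry.get_obs(): the state, without advancing time (a new reading comes with each control period).
- viewer.camera(name): name is "scene" or "side" or "wrist"; returns a dict with "img" (480x640x3 uint8, blue, green, red), "depth" (480x640 float32, m along the optical axis (not along the pixel's ray), 0 where there is no reading), "K" (3x3 intrinsics, pixels), "R" (3x3) and "t" (3): a world point X has camera coordinates R X + t. Camera axes: x right, y down, z forward; pixel columns grow to the right and rows downward; lengths in m; the calibration is good to about 2 mm. A picture is of the moment at which its call begins.
- robot.hand_in(): hands the job in, once; it reports no verdict.
The state is a dict: "time": time; "q": joint angles; "joint_velocities": joint speeds; "joint_torque": joint torques, N m; "position": TCP position; "tool_rot": TCP orientation; "ft_force": force on the tool from outside, world axes, zero at the start; "moment": the same for the moment, N m; "grip_width": finger opening in m.
Only numpy, scipy, OpenCV 4.12 (cv2) and the standard library are available. Lean on these libraries where they do the work, as an engineer would, in place of code of your own. Each camera call takes 0.05 s, during which the arm holds its last target.

## Working session

There is one attempt and no reset: what is moved stays moved. The work goes in short steps, Python scripts to look and compute and a tool call to move; the robot and the scene stay as the last step left them, time stands still between calls to the robot, and variables do not carry over. Pictures are saved under pics/ and viewed, and the job is handed in when it is done.

Besides the shell and the picture viewer there is one more tool, called after "Request:" as name(argument=value, ...), one argument or row to a line, values as JSON. step_arm: Moves the arm, as the interface text tells. Its arguments: {"type":"object","properties":{"targets":{"type":"array"},"gripper":{"type":"number"},"force":{"type":"number"}},"required":["targets"]}

```bash
ls; mkdir -p pics
python3 - <<'E'
from rig import telemetry, viewer, robot
import cv2
print(telemetry.get_obs(), robot.tip_reach)
for n in ["scene","side","wrist"]:
    c=viewer.camera(n); cv2.imwrite(f"pics/{n}0.png",c["img"]); print(n,c["K"],c["R"],c["t"])
E
```

```text
pics
{'time': 0.0, 'q': array([ 1.04051203e+00,  5.28474265e-01,  1.43392426e+00, -3.52482449e-05,
        1.18139501e+00, -1.78523541e-01]), 'joint_velocities': array([0.00041206, 0.00069508, 0.00016326, 0.00060967, 0.00127587,
       0.00034152]), 'joint_torque': array([-6.27105401e-04, -4.40033412e+01, -1.76594996e+01,  6.31288067e-02,
        5.82902832e-02, -1.59876358e-04]), 'position': array([0.21497653, 0.58611221, 0.24055964]), 'tool_rot': array([ 1.74968291e-01,  9.84573454e-01, -1.03770702e-03, -3.66602631e-04]), 'ft_force': array([-0.01313347,  1.03635685,  0.80893667]), 'moment': array([-0.01356713,  0.03406849,  0.036838  ]), 'grip_width': 0.08718099903196588} 0.019
scene [[589.75720699   0.         312.33666529]
 [  0.         589.75720699 229.64031559]
 [  0.           0.           1.        ]] [[ 0.6166586   0.78709112 -0.01482403]
 [ 0.59026993 -0.47475146 -0.65283417]
 [-0.52087771  0.39382563 -0.75735579]] [-0.28963321 -0.20545493  1.44837937]
side [[450.45479174   0.         321.73860519]
 [  0.         450.45479174 245.09814013]
 [  0.           0.           1.        ]] [[ 0.99979227 -0.01713674  0.01103384]
 [-0.00146578 -0.60041276 -0.79968892]
 [ 0.02032892  0.79950663 -0.60031315]] [-0.46951438  0.07967374  1.04577718]
wrist [[333.77697445   0.         322.60064642]
 [  0.         333.77697445 238.02994765]
 [  0.           0.           1.        ]] [[ 0.34454044  0.93877023 -0.00152768]
 [ 0.91155195 -0.33416108  0.23960262]
 [ 0.22442132 -0.08394536 -0.97086984]] [-0.62309109 -0.03023517  0.38969361]
```

View pics/scene0.png

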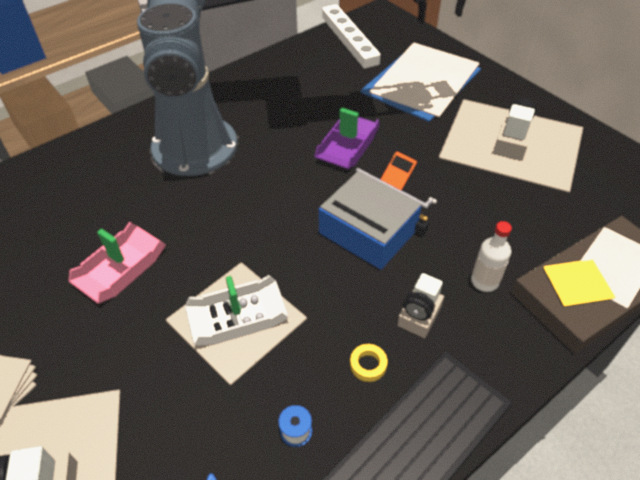

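View pics/side0.png

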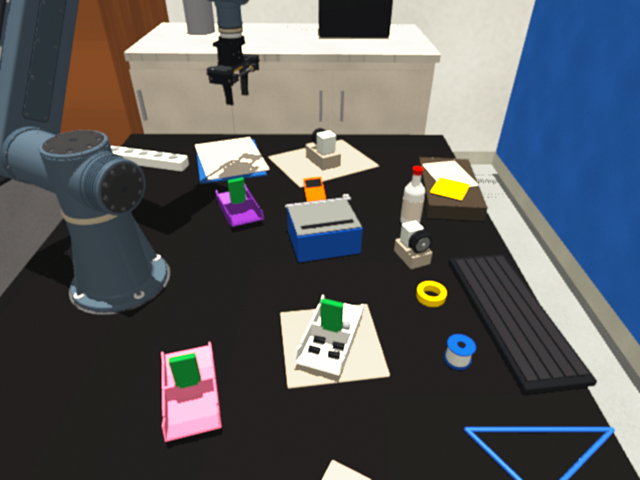

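View pics/wrist0.png

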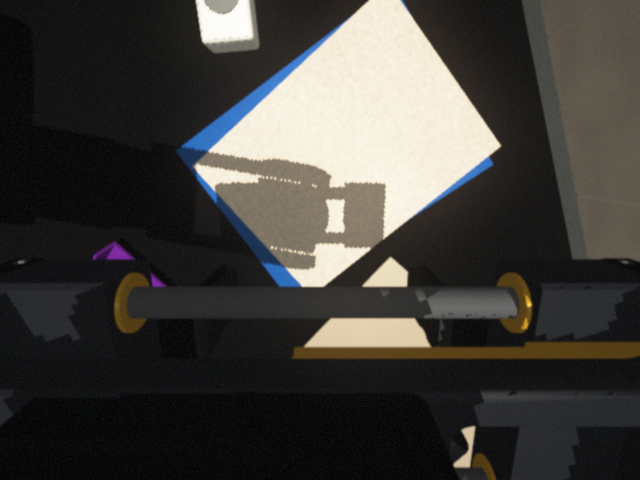

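Candidates for the tray: the white one at scene (237,310), the pink one at (117,262) and the purple one at (347,140). By the description it is the white one on the greyboard. The bin is the only blue one, at scene (370,215), with its orange lever at (397,172). Next I'll check close crops and measure.

```bash
cat > h.py <<'E'
import numpy as np, cv2
from rig import telemetry, viewer, robot
from scipy.spatial.transform import Rotation as Ro
def ray(c,uv):
    uv=np.atleast_2d(np.asarray(uv,float)); d=np.c_[uv,np.ones(len(uv))]@np.linalg.inv(c["K"]).T@c["R"]
    return -c["R"].T@c["t"], d
def plane(c,uv,z):
    o,d=ray(c,uv); return o+d*((z-o[2])/d[:,2])[:,None]
def proj(c,X):
    X=np.atleast_2d(X); p=(X@c["R"].T+c["t"])@c["K"].T; return p[:,:2]/p[:,2:]
def dep(c,uv):
    uv=np.atleast_2d(uv).astype(int); o,d=ray(c,uv); return o+d*c["depth"][uv[:,1],uv[:,0]][:,None]
def cloud(c,m):
    v,u=np.nonzero(m&(c["depth"]>0)); return dep(c,np.c_[u,v]),np.c_[u,v]
def tri(c1,u1,c2,u2):
    (o1,d1),(o2,d2)=ray(c1,u1),ray(c2,u2); d1=d1[0];d2=d2[0]
    s=np.linalg.lstsq(np.c_[d1,-d2],o2-o1,rcond=None)[0]; a,b=o1+s[0]*d1,o2+s[1]*d2
    return (a+b)/2,np.linalg.norm(a-b)
def hsv(c): return cv2.cvtColor(c["img"],cv2.COLOR_BGR2HSV)
def crop(c,x0,y0,x1,y1,f,name): cv2.imwrite(f"pics/{name}.png",cv2.resize(c["img"][y0:y1,x0:x1],None,fx=f,fy=f,interpolation=cv2.INTER_CUBIC))
E
python3 - <<'E'
from h import *
s=viewer.camera("scene"); e=viewer.camera("side")
np.savez("cams.npz",**{k+n:v for n,c in(("s",s),("e",e)) for k,v in c.items()})
a=cv2.resize(s["img"][250:390,150:320],(680,560),interpolation=cv2.INTER_CUBIC); cv2.imwrite("pics/traycrop.png",a)
crop(s,300,140,450,280,4,"bincrop"); crop(e,270,165,380,270,6,"bincrop_e"); crop(e,270,285,400,395,6,"traycrop_e")
E
```

```text
(no output)
```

View pics/traycrop.png

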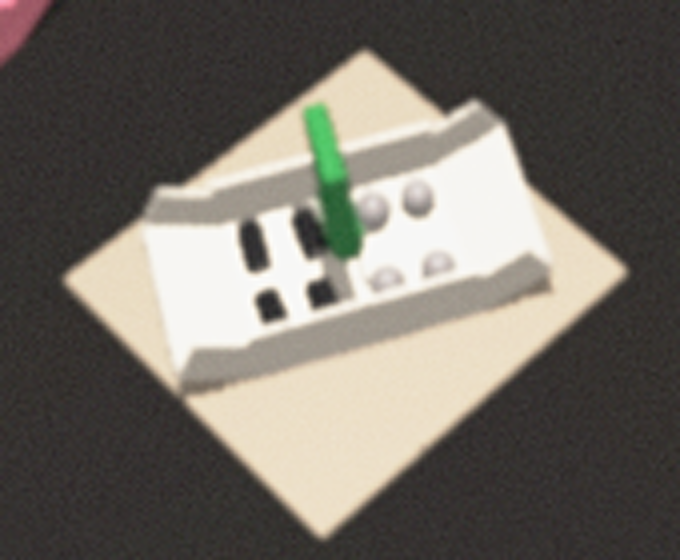

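View pics/bincrop.png

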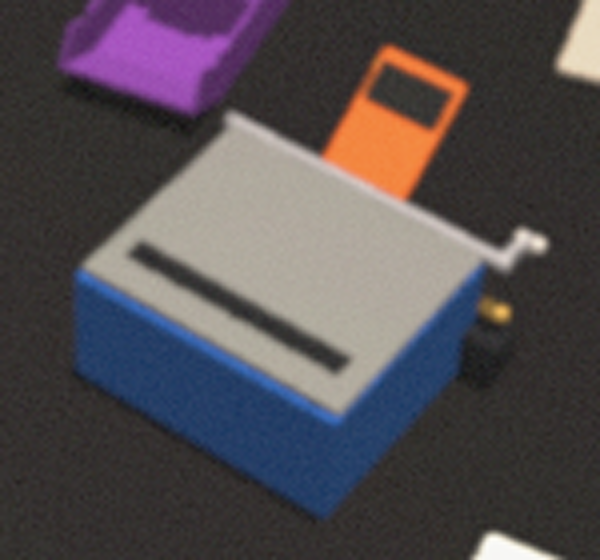

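View pics/bincrop_e.png

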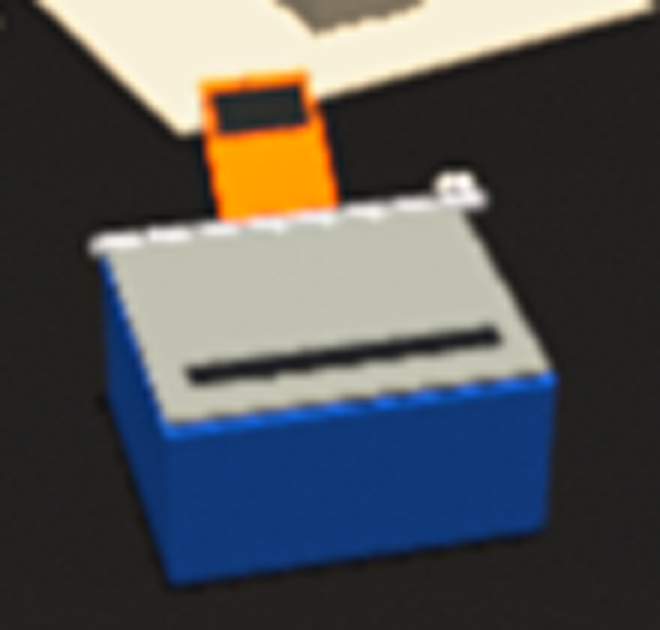

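View pics/traycrop_e.png

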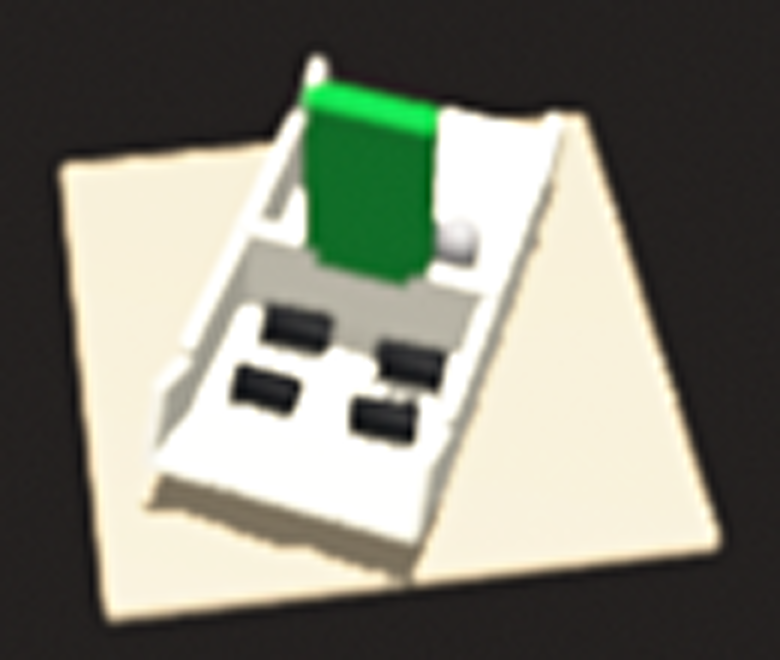

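```bash
cat >> h.py <<'E'
def load():
    z=np.load("cams.npz"); return [{k:z[k+n] for k in("img","depth","K","R","t")} for n in "se"]
E
python3 - <<'E'
from h import *
np.set_printoptions(precision=4,suppress=True)
s,e=load()
S=lambda x,y:(x/4+300-.4,y/4+140-.4); E=lambda x,y:(x/6+270-.4,y/6+165-.4)
print("scene bot",plane(s,[S(75,375),S(323,518),S(460,378)],0))
print("side bot",plane(e,[E(172,585),E(545,525)],0))
print("scene lid near",plane(s,[S(80,268),S(340,416)],.079), "far",plane(s,[S(485,268)],.079))
print("side lid near",plane(e,[E(168,425),E(552,378)],.079))
print("pad tri",tri(s,S(410,96),e,E(259,110)))
for n,c in(("s",s),("e",e)):
    h=hsv(c); m=cv2.inRange(h,(5,150,150),(20,255,255))>0
    k,l,st,ce=cv2.connectedComponentsWithStats(m.astype(np.uint8)); i=1+np.argsort(-st[1:,4])[:2]; print("orange",n,ce[i],st[i,4])
    # handles
    m=cv2.inRange(h,(50,120,40),(75,255,255)); k,l,st,ce=cv2.connectedComponentsWithStats(m); i=1+np.argsort(-st[1:,4])[:4]; print("green",n,st[i])
# board corners
S=lambda x,y:(x/4+150-.4,y/4+250-.4); E=lambda x,y:(x/6+270-.4,y/6+285-.4)
b=plane(s,[S(365,48),S(630,270),S(322,540),S(62,280)],.005); print("board s",b,b.mean(0),np.linalg.norm(np.diff(b,axis=0),axis=1))
b=plane(e,[E(62,165),E(587,115),E(722,548),E(110,622)],.005); print("board e",b,b.mean(0),np.linalg.norm(np.diff(b,axis=0),axis=1))
# handle top centre; z=.005+.105
print("handle top s",plane(s,[S(306,108),S(325,106),S(346,177),S(327,180)],.110))
print("handle top e",plane(e,[E(306,85),E(436,110),E(434,135),E(304,108)],.110))
# lips
print("lips s bottom",plane(s,[S(145,228),S(183,380),S(505,125),S(550,265)],.026))
print("lips e ",plane(e,[E(160,468),E(418,542)],.026))
E
```

```text
scene bot [[0.4114 0.062  0.    ]
 [0.5644 0.1007 0.    ]
 [0.5411 0.2201 0.    ]]
side bot [[0.4131 0.0623 0.    ]
 [0.5692 0.1018 0.    ]]
scene lid near [[0.4099 0.0671 0.079 ]
 [0.5646 0.1039 0.079 ]] far [[0.5389 0.2272 0.079 ]]
side lid near [[0.4131 0.0643 0.079 ]
 [0.5666 0.0964 0.079 ]]
pad tri (array([0.4483, 0.2568, 0.1131]), np.float64(0.002452466948277396))
orange s [[397.5156 172.0709]
 [424.8333 217.8333]] [578   6]
green s [[339 107  20  30 423]
 [ 97 229  25  32 340]
 [227 277  12  36 192]]
orange e [[314.1508 190.648 ]
 [423.     168.    ]] [358   1]
green e [[169 353  31  35 772]
 [321 298  22  34 629]
 [227 178  18  26 367]]
board s [[ 0.3748 -0.1112  0.005 ]
 [ 0.5644 -0.0867  0.005 ]
 [ 0.5895 -0.2761  0.005 ]
 [ 0.4008 -0.3004  0.005 ]] [ 0.4824 -0.1936  0.005 ] [0.1911 0.191  0.1903]
board e [[ 0.3785 -0.1128  0.005 ]
 [ 0.5678 -0.0887  0.005 ]
 [ 0.5908 -0.2781  0.005 ]
 [ 0.4037 -0.303   0.005 ]] [ 0.4852 -0.1956  0.005 ] [0.1909 0.1908 0.1888]
handle top s [[ 0.4614 -0.1867  0.11  ]
 [ 0.4657 -0.1795  0.11  ]
 [ 0.5037 -0.1932  0.11  ]
 [ 0.4999 -0.2005  0.11  ]]
handle top e [[ 0.4631 -0.1823  0.11  ]
 [ 0.5031 -0.1936  0.11  ]
 [ 0.502  -0.2045  0.11  ]
 [ 0.4624 -0.1925  0.11  ]]
lips s bottom [[ 0.4143 -0.2588  0.026 ]
 [ 0.4957 -0.2865  0.026 ]
 [ 0.472  -0.0915  0.026 ]
 [ 0.5499 -0.1218  0.026 ]]
lips e  [[ 0.418  -0.2629  0.026 ]
 [ 0.4958 -0.2909  0.026 ]]
```

Run:
```python
from h import *
np.set_printoptions(precision=3,suppress=True)
s,e=load()
for n,uv,z in [("purple",[(317,155),(345,167),(379,123),(346,118)],.026),("purple handle top",[(348,110)],.105),("glue cap",[(504,228)],.16),("glue base",[(487,285)],0.01),("motor",[(418,318)],.03),("motor top",[(428,290)],.09),("rod/knob",[(434,202),(425,222)],.07),("tape",[(369,363)],.01)]:
    print(n,plane(s,uv,z).tolist())
c=np.array([.473,.147]);y=np.array([-np.sin(np.radians(14)),np.cos(np.radians(14))])
print("hinge",c+y*.0715,"pad",c+y*.114)
```

```text
purple [[0.23805988110705978, 0.195839152937473, 0.026000000000000023], [0.31052765991886067, 0.22043954354003503, 0.026000000000000134], [0.24265486486442023, 0.3872855900673745, 0.026000000000000023], [0.17645955121892987, 0.3367806706212124, 0.025999999999999912]]
purple handle top [[0.23145486783897806, 0.29340258345605275, 0.10499999999999998]]
glue cap [[0.7160280854369092, 0.2436272161634373, 0.15999999999999992]]
glue base [[0.7283421116854407, 0.2311821140295437, 0.010000000000000009]]
motor [[0.7058157598037083, 0.06194967291523956, 0.030000000000000027]]
motor top [[0.6977698612144806, 0.08465081747600867, 0.09000000000000008]]
rod/knob [[0.5413595595444639, 0.2642510506070437, 0.06999999999999995], [0.5688488418037695, 0.21049623026355224, 0.06999999999999984]]
tape [[0.7109062156631967, -0.06106257509204255, 0.010000000000000009]]
hinge [0.456 0.216] pad [0.445 0.258]
```

```bash
cat >> h.py <<'E'
def toolR(yaw,tx=0,ty=0): # tool pointing down, tool y at yaw deg, then rx/ry tilts about tool axes
    a=np.radians(yaw); y=np.array([np.cos(a),np.sin(a),0]); z=np.array([0,0,-1.]); x=np.cross(y,z)
    return Ro.from_matrix(np.c_[x,y,z])*Ro.from_euler("xy",[tx,ty],degrees=True)
def rows(poses):
    o=telemetry.get_obs(); p0=o["position"]; R0=Ro.from_quat(o["tool_rot"])
    print("t",round(o["time"],2),"pos",p0.round(4),"q",o["q"].round(2),"F",o["ft_force"].round(1),"grip",round(o["grip_width"],4))
    pp,pr=p0,R0
    for p,R in poses:
        p=np.asarray(p,float); d=R0.inv().apply(p-p0)*1; r=(R0.inv()*R).as_rotvec(degrees=True)
        print('{"dx":%.4f,"dy":%.4f,"dz":%.4f,"rx":%.1f,"ry":%.1f,"rz":%.1f}'%(*d,*r),"| step mm %.0f deg %.1f"%(1000*np.linalg.norm(p-pp),np.degrees((pr.inv()*R).magnitude()))); pp,pr=p,R
def path(p1,R1,n):
    from scipy.spatial.transform import Slerp
    o=telemetry.get_obs(); p0=o["position"]; R0=Ro.from_quat(o["tool_rot"]); s=Slerp([0,1],Ro.concatenate([R0,R1]))
    return [(p0+(np.asarray(p1)-p0)*k/n,s(k/n)) for k in range(1,n+1)]
C=np.array([.473,.147]); BY=14.
bu=np.array([-np.sin(np.radians(BY)),np.cos(np.radians(BY))]); bx=np.array([bu[1],-bu[0]])
def binp(x,u,z): return np.r_[C+bx*x+bu*u,z]
E
python3 - <<'E'
from h import *
rows(path(binp(0,.112,.19),toolR(14),10))
E
```

```text
t 0.25 pos [0.2152 0.5865 0.2411] q [ 1.04  0.53  1.43  0.    1.18 -0.18] F [ 0.1 -0.7  0.7] grip 0.0873
{"dx":-0.0331,"dy":-0.0231,"dz":0.0051,"rx":-0.0,"ry":0.0,"rz":5.6} | step mm 41 deg 5.6
{"dx":-0.0661,"dy":-0.0462,"dz":0.0102,"rx":-0.0,"ry":0.0,"rz":11.2} | step mm 41 deg 5.6
{"dx":-0.0992,"dy":-0.0693,"dz":0.0154,"rx":-0.0,"ry":0.0,"rz":16.8} | step mm 41 deg 5.6
{"dx":-0.1322,"dy":-0.0924,"dz":0.0205,"rx":-0.0,"ry":0.0,"rz":22.3} | step mm 41 deg 5.6
{"dx":-0.1653,"dy":-0.1155,"dz":0.0256,"rx":-0.0,"ry":0.0,"rz":27.9} | step mm 41 deg 5.6
{"dx":-0.1984,"dy":-0.1386,"dz":0.0307,"rx":-0.0,"ry":0.0,"rz":33.5} | step mm 41 deg 5.6
{"dx":-0.2314,"dy":-0.1617,"dz":0.0359,"rx":-0.0,"ry":0.0,"rz":39.1} | step mm 41 deg 5.6
{"dx":-0.2645,"dy":-0.1848,"dz":0.0410,"rx":-0.0,"ry":0.0,"rz":44.7} | step mm 41 deg 5.6
{"dx":-0.2975,"dy":-0.2079,"dz":0.0461,"rx":-0.1,"ry":0.0,"rz":50.3} | step mm 41 deg 5.6
{"dx":-0.3306,"dy":-0.2310,"dz":0.0512,"rx":-0.1,"ry":0.0,"rz":55.8} | step mm 41 deg 5.6
```

Request:
step_arm(
  targets=[
    {"dx": -0.033, "dy": -0.023, "dz": 0.005, "rx": 0, "ry": 0, "rz": 6},
    {"dx": -0.066, "dy": -0.046, "dz": 0.01, "rx": 0, "ry": 0, "rz": 11},
    {"dx": -0.099, "dy": -0.069, "dz": 0.015, "rx": 0, "ry": 0, "rz": 17},
    {"dx": -0.132, "dy": -0.092, "dz": 0.02, "rx": 0, "ry": 0, "rz": 22},
    {"dx": -0.165, "dy": -0.1155, "dz": 0.025, "rx": 0, "ry": 0, "rz": 28},
  ],
  gripper=0,
)

```text
time: 0.88
position: [0.3309, 0.4201, 0.216]
tool_rot: [0.409, 0.912, -0.0, 0.0]
ft_force: [-0.2, -0.4, 0.4]
grip_width: 0.045
```

Run:
```python
from h import *
rows(path(binp(0,.112,.17),toolR(14),5))
```

```text
t 0.88 pos [0.3309 0.4201 0.216 ] q [ 0.69  0.44  1.69 -0.    1.02 -0.03] F [-0.2 -0.4  0.4] grip 0.045
{"dx":-0.0399,"dy":-0.0047,"dz":0.0092,"rx":-0.0,"ry":0.0,"rz":5.5} | step mm 41 deg 5.5
{"dx":-0.0797,"dy":-0.0094,"dz":0.0185,"rx":-0.0,"ry":0.0,"rz":11.1} | step mm 41 deg 5.5
{"dx":-0.1196,"dy":-0.0140,"dz":0.0277,"rx":-0.0,"ry":0.0,"rz":16.6} | step mm 41 deg 5.5
{"dx":-0.1594,"dy":-0.0187,"dz":0.0369,"rx":-0.0,"ry":0.0,"rz":22.1} | step mm 41 deg 5.5
{"dx":-0.1993,"dy":-0.0234,"dz":0.0461,"rx":-0.0,"ry":0.0,"rz":27.7} | step mm 41 deg 5.5
```

Request:
step_arm(
  targets=[
    {"dx": -0.04, "dy": -0.005, "dz": 0.009, "rz": 5.5},
    {"dx": -0.08, "dy": -0.009, "dz": 0.018, "rz": 11},
    {"dx": -0.12, "dy": -0.014, "dz": 0.027, "rz": 16.5},
    {"dx": -0.16, "dy": -0.019, "dz": 0.037, "rz": 22},
    {"dx": -0.199, "dy": -0.023, "dz": 0.045, "rz": 27.7},
  ],
)

```text
invalid input
```

```bash
cat > push.py <<'E'
from h import *
def tip(alpha,tau,r=.054,dl=0.0):
    ph=np.radians(38-alpha); u=.0715+r*np.cos(ph); z=.077+r*np.sin(ph)+dl
    t=np.radians(tau); return binp(0,u+.019*np.sin(t),z+.019*np.cos(t)),toolR(14,0,-tau)
E
python3 - <<'E'
from push import *
e=viewer.camera("side"); crop(e,260,90,400,270,3,"a1")
A=[-4,10,20,30,40, 50,60,70,80,88]
rows([tip(a,max(0,.4*a),dl=.012 if a<0 else .005) for a in A])
E
```

```text
t 0.93 pos [0.3329 0.4163 0.2153] q [ 0.69  0.44  1.69 -0.    1.02 -0.03] F [ 0.6 -1.7 -0.2] grip 0.0408
{"dx":-0.1953,"dy":-0.0214,"dz":0.0720,"rx":-0.1,"ry":0.3,"rz":27.4} | step mm 209 deg 27.4
{"dx":-0.1873,"dy":-0.0172,"dz":0.0898,"rx":0.8,"ry":-3.7,"rz":27.4} | step mm 20 deg 4.0
{"dx":-0.1829,"dy":-0.0149,"dz":0.0986,"rx":1.8,"ry":-7.6,"rz":27.4} | step mm 10 deg 4.0
{"dx":-0.1798,"dy":-0.0133,"dz":0.1079,"rx":2.7,"ry":-11.5,"rz":27.3} | step mm 10 deg 4.0
{"dx":-0.1782,"dy":-0.0124,"dz":0.1176,"rx":3.7,"ry":-15.4,"rz":27.2} | step mm 10 deg 4.0
{"dx":-0.1780,"dy":-0.0123,"dz":0.1274,"rx":4.6,"ry":-19.3,"rz":27.1} | step mm 10 deg 4.0
{"dx":-0.1793,"dy":-0.0130,"dz":0.1369,"rx":5.6,"ry":-23.3,"rz":27.0} | step mm 10 deg 4.0
{"dx":-0.1820,"dy":-0.0144,"dz":0.1459,"rx":6.5,"ry":-27.2,"rz":26.9} | step mm 9 deg 4.0
{"dx":-0.1860,"dy":-0.0164,"dz":0.1541,"rx":7.5,"ry":-31.1,"rz":26.7} | step mm 9 deg 4.0
{"dx":-0.1900,"dy":-0.0185,"dz":0.1599,"rx":8.3,"ry":-34.3,"rz":26.6} | step mm 7 deg 3.2
```

View pics/a1.png

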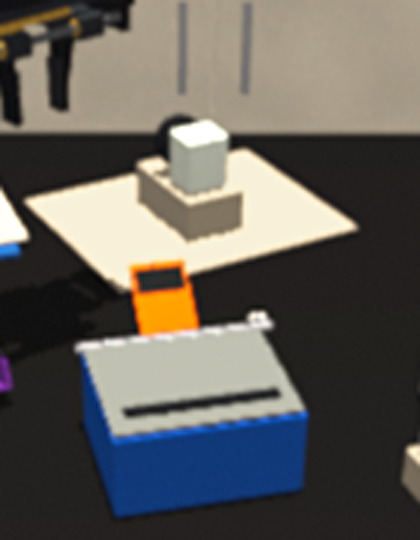

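The move was refused because every key must be given. The gripper is still up at the crop's top left. I'll send it again with all six keys.

Request:
step_arm(
  targets=[
    {"dx": -0.04, "dy": -0.005, "dz": 0.009, "rx": 0, "ry": 0, "rz": 5.5},
    {"dx": -0.08, "dy": -0.009, "dz": 0.018, "rx": 0, "ry": 0, "rz": 11},
    {"dx": -0.12, "dy": -0.014, "dz": 0.027, "rx": 0, "ry": 0, "rz": 16.5},
    {"dx": -0.16, "dy": -0.018, "dz": 0.037, "rx": 0, "ry": 0, "rz": 22},
    {"dx": -0.195, "dy": -0.021, "dz": 0.045, "rx": 0, "ry": 0, "rz": 27.5},
  ],
)

```text
time: 1.55
position: [0.4469, 0.2548, 0.1708]
tool_rot: [0.618, 0.786, -0.002, 0.002]
ft_force: [0.3, -0.5, 0.9]
grip_width: 0.0011
```

Run:
```python
from push import *
e=viewer.camera("side"); crop(e,260,90,400,270,3,"a2")
A=[-4,10,20,30,40, 50,60,70,80,88]
rows([tip(a,max(0,.4*a),dl=.012 if a<0 else .005) for a in A])
```

```text
t 1.6 pos [0.4495 0.2521 0.1701] q [ 0.3   0.49  1.78 -0.01  0.88  0.07] F [ 1.2 -2.1 -1.2] grip 0.0003
{"dx":0.0041,"dy":-0.0027,"dz":0.0260,"rx":-0.0,"ry":0.4,"rz":-0.5} | step mm 26 deg 0.7
{"dx":0.0131,"dy":-0.0027,"dz":0.0437,"rx":-0.0,"ry":-3.6,"rz":-0.5} | step mm 20 deg 4.0
{"dx":0.0182,"dy":-0.0028,"dz":0.0525,"rx":-0.0,"ry":-7.6,"rz":-0.5} | step mm 10 deg 4.0
{"dx":0.0217,"dy":-0.0028,"dz":0.0619,"rx":-0.1,"ry":-11.6,"rz":-0.5} | step mm 10 deg 4.0
{"dx":0.0235,"dy":-0.0028,"dz":0.0716,"rx":-0.1,"ry":-15.6,"rz":-0.5} | step mm 10 deg 4.0
{"dx":0.0237,"dy":-0.0028,"dz":0.0813,"rx":-0.1,"ry":-19.6,"rz":-0.5} | step mm 10 deg 4.0
{"dx":0.0223,"dy":-0.0028,"dz":0.0908,"rx":-0.1,"ry":-23.6,"rz":-0.5} | step mm 10 deg 4.0
{"dx":0.0193,"dy":-0.0028,"dz":0.0998,"rx":-0.1,"ry":-27.6,"rz":-0.5} | step mm 9 deg 4.0
{"dx":0.0148,"dy":-0.0027,"dz":0.1080,"rx":-0.2,"ry":-31.6,"rz":-0.5} | step mm 9 deg 4.0
{"dx":0.0103,"dy":-0.0027,"dz":0.1139,"rx":-0.2,"ry":-34.8,"rz":-0.5} | step mm 7 deg 3.2
```

View pics/a2.png

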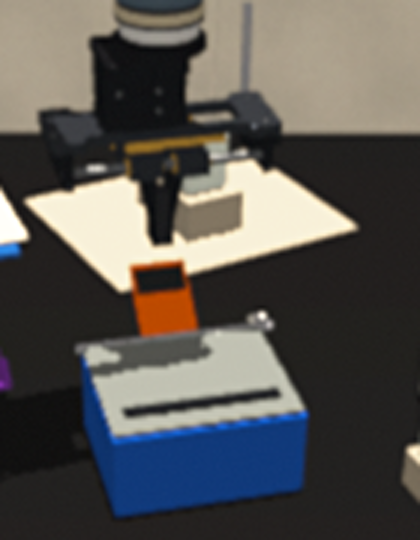

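Closed fingertips at crop (160,242) stand right above the black pad at (158,278). Now I push the lever along its arc.

Request:
step_arm(
  targets=[
    {"dx": 0.004, "dy": -0.003, "dz": 0.026, "rx": 0, "ry": 0, "rz": 0},
    {"dx": 0.013, "dy": -0.003, "dz": 0.042, "rx": 0, "ry": -4, "rz": 0},
    {"dx": 0.018, "dy": -0.003, "dz": 0.052, "rx": 0, "ry": -8, "rz": 0},
    {"dx": 0.022, "dy": -0.003, "dz": 0.062, "rx": 0, "ry": -12, "rz": 0},
    {"dx": 0.0235, "dy": -0.003, "dz": 0.072, "rx": 0, "ry": -16, "rz": 0},
  ],
)

```text
time: 2.22
position: [0.4415, 0.2745, 0.098]
tool_rot: [0.613, 0.777, -0.089, 0.113]
ft_force: [-1.2, 0.6, 1.9]
grip_width: 0.0005
```

Run:
```python
from push import *
e=viewer.camera("side"); crop(e,260,90,400,270,3,"a3")
rows([tip(a,max(0,.4*a),dl=.003) for a in [50,60,70,80,88]])
```

```text
t 2.27 pos [0.4406 0.2753 0.0965] q [ 0.5   0.66  1.74 -0.38  0.85  0.53] F [-0.   0.6  0.8] grip 0.0003
{"dx":0.0013,"dy":0.0004,"dz":0.0099,"rx":-0.2,"ry":-3.4,"rz":-0.4} | step mm 10 deg 3.4
{"dx":0.0026,"dy":0.0005,"dz":0.0194,"rx":-0.2,"ry":-7.4,"rz":-0.3} | step mm 10 deg 4.0
{"dx":0.0022,"dy":0.0005,"dz":0.0289,"rx":-0.2,"ry":-11.4,"rz":-0.3} | step mm 9 deg 4.0
{"dx":0.0002,"dy":0.0005,"dz":0.0380,"rx":-0.2,"ry":-15.4,"rz":-0.3} | step mm 9 deg 4.0
{"dx":-0.0025,"dy":0.0006,"dz":0.0449,"rx":-0.2,"ry":-18.6,"rz":-0.3} | step mm 7 deg 3.2
```

View pics/a3.png

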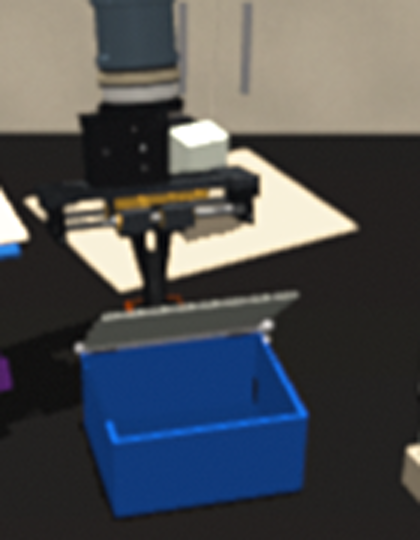

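The lid is partway up and the fingertips are on the lever at crop (152,298). I'll keep pushing through the detent.

Request:
step_arm(
  targets=[
    {"dx": 0.001, "dy": 0, "dz": 0.01, "rx": 0, "ry": -3.5, "rz": 0},
    {"dx": 0.0025, "dy": 0, "dz": 0.0195, "rx": 0, "ry": -7.5, "rz": 0},
    {"dx": 0.002, "dy": 0, "dz": 0.029, "rx": 0, "ry": -11.5, "rz": 0},
    {"dx": 0, "dy": 0, "dz": 0.037, "rx": 0, "ry": -15, "rz": 0},
    {"dx": -0.001, "dy": 0, "dz": 0.042, "rx": 0, "ry": -17, "rz": 0},
  ],
)

```text
time: 2.9
position: [0.4439, 0.2636, 0.0565]
tool_rot: [0.591, 0.753, -0.179, 0.227]
ft_force: [-0.4, 2.3, 2.0]
grip_width: 0.0001
```

Run:
```python
from push import *
e=viewer.camera("side"); crop(e,260,90,400,270,3,"a4")
s=viewer.camera("scene"); crop(s,300,80,480,280,3,"a4s")
rows([tip(a,max(0,.4*a),dl=.003) for a in [88,92]])
```

```text
t 3.0 pos [0.4439 0.2634 0.0561] q [ 0.61  0.82  1.68 -0.66  0.99  0.84] F [-0.4  2.5  2.2] grip 0.0005
{"dx":-0.0013,"dy":0.0001,"dz":0.0032,"rx":-0.2,"ry":-1.6,"rz":-0.2} | step mm 3 deg 1.7
{"dx":-0.0020,"dy":0.0001,"dz":0.0068,"rx":-0.2,"ry":-3.2,"rz":-0.2} | step mm 4 deg 1.6
```

View pics/a4.png

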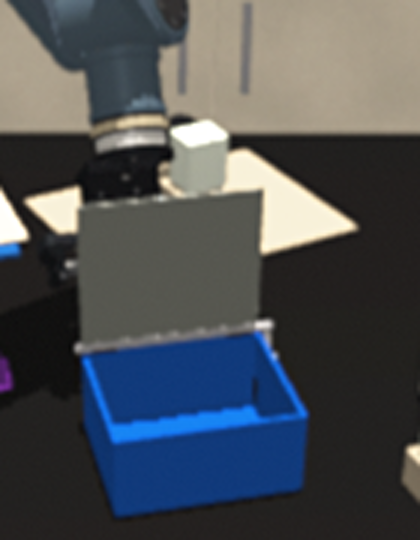

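View pics/a4s.png

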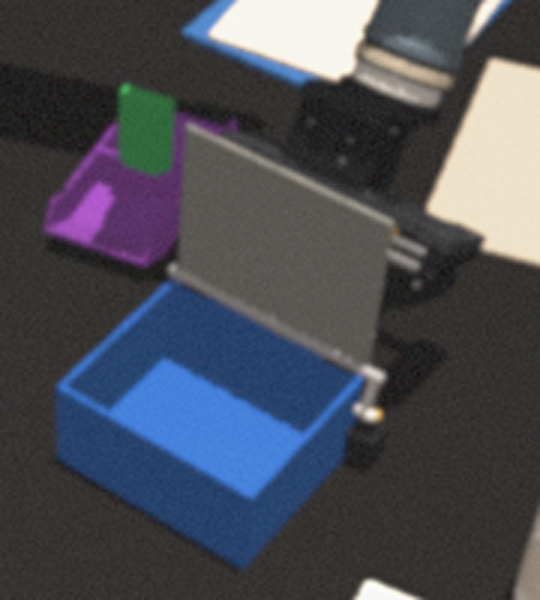

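The lid is up in both views. Its top edge runs from side crop (80,205) to (260,190) and from scene crop (190,123) to (393,222). I'll triangulate its angle.

Run:
```python
from push import *
s,e=load()
for a,b in [((363.3,121),(286.5,158.5)),((431,154),(346.7,153.3))]:
    p,g=tri(s,a,e,b); d=p[:2]-C; print(p.round(4),round(g,4),"x",d@bx,"u",d@bu,"angle",np.arctan2(p[2]-.077,.0715-d@bu))
```

```text
[0.3844 0.1989 0.2131] 0.005 x -0.07338642280320762 u 0.07176598849386193 angle 1.5727508720416326
[0.5325 0.2377 0.2082] 0.0041 x 0.07965626083243069 u 0.0736590939729813 angle 1.587253487600138
```

Lid angle is about 1.5 rad, past the detent. I'll retreat along the tool axis and recheck.

Request:
step_arm(
  targets=[
    {"dx": 0, "dy": 0, "dz": -0.01, "rx": 0, "ry": 0, "rz": 0},
    {"dx": 0, "dy": 0, "dz": -0.03, "rx": 0, "ry": 0, "rz": 0},
    {"dx": 0, "dy": 0, "dz": -0.06, "rx": 0, "ry": 0, "rz": 0},
    {"dx": 0, "dy": 0, "dz": -0.1, "rx": 0, "ry": 0, "rz": 0},
    {"dx": 0, "dy": 0, "dz": -0.14, "rx": 0, "ry": 0, "rz": 0},
  ],
)

```text
time: 3.62
position: [0.4251, 0.3385, 0.1745]
tool_rot: [0.592, 0.753, -0.179, 0.226]
ft_force: [-0.4, 0.4, 0.2]
grip_width: 0.0004
```

Run:
```python
from push import *
e=viewer.camera("side"); crop(e,260,90,400,270,3,"a5")
s=viewer.camera("scene"); crop(s,300,80,480,280,3,"a5s")
rows(path([.40,.27,.37],toolR(42),5))
```

```text
t 3.73 pos [0.427  0.3415 0.1769] q [ 0.73  0.67  1.52 -0.53  1.29  0.73] F [-0.4  0.4 -0.1] grip 0.0
{"dx":-0.0318,"dy":-0.0084,"dz":-0.0254,"rx":-1.6,"ry":6.5,"rz":-5.5} | step mm 42 deg 8.7
{"dx":-0.0635,"dy":-0.0168,"dz":-0.0508,"rx":-3.1,"ry":13.1,"rz":-11.0} | step mm 42 deg 8.7
{"dx":-0.0953,"dy":-0.0252,"dz":-0.0762,"rx":-4.7,"ry":19.6,"rz":-16.5} | step mm 42 deg 8.7
{"dx":-0.1271,"dy":-0.0336,"dz":-0.1016,"rx":-6.3,"ry":26.2,"rz":-22.0} | step mm 42 deg 8.7
{"dx":-0.1588,"dy":-0.0419,"dz":-0.1270,"rx":-7.8,"ry":32.7,"rz":-27.5} | step mm 42 deg 8.7
```

View pics/a5.png

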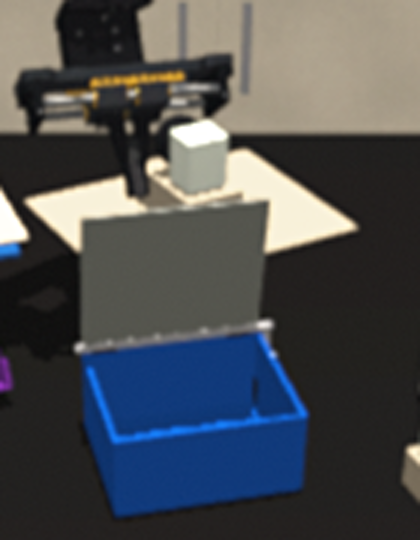

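View pics/a5s.png

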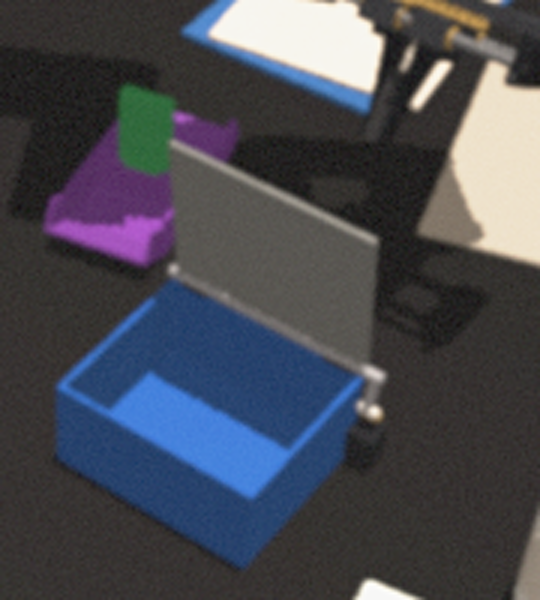

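The lid stays open on its own, leaning slightly over the bin. I'll move up and over to the tray, opening the gripper on the way.

Run:
```python
from push import *
rows(path([.43,.20,.36],toolR(36),5))
```

```text
t 3.73 pos [0.427  0.3415 0.1769] q [ 0.73  0.67  1.52 -0.53  1.29  0.73] F [-0.4  0.4 -0.1] grip 0.0
{"dx":-0.0432,"dy":-0.0059,"dz":-0.0155,"rx":-1.2,"ry":6.6,"rz":-4.3} | step mm 46 deg 8.0
{"dx":-0.0864,"dy":-0.0118,"dz":-0.0309,"rx":-2.4,"ry":13.2,"rz":-8.7} | step mm 46 deg 8.0
{"dx":-0.1296,"dy":-0.0177,"dz":-0.0464,"rx":-3.6,"ry":19.8,"rz":-13.0} | step mm 46 deg 8.0
{"dx":-0.1729,"dy":-0.0236,"dz":-0.0619,"rx":-4.9,"ry":26.4,"rz":-17.4} | step mm 46 deg 8.0
{"dx":-0.2161,"dy":-0.0296,"dz":-0.0773,"rx":-6.1,"ry":33.0,"rz":-21.7} | step mm 46 deg 8.0
```

Request:
step_arm(
  targets=[
    {"dx": -0.035, "dy": -0.006, "dz": -0.035, "rx": -1, "ry": 6.5, "rz": -4},
    {"dx": -0.08, "dy": -0.012, "dz": -0.06, "rx": -2.5, "ry": 13, "rz": -8.5},
    {"dx": -0.127, "dy": -0.018, "dz": -0.07, "rx": -3.5, "ry": 20, "rz": -13},
    {"dx": -0.172, "dy": -0.024, "dz": -0.074, "rx": -5, "ry": 26.5, "rz": -17.5},
    {"dx": -0.216, "dy": -0.03, "dz": -0.077, "rx": -6, "ry": 33, "rz": -22},
  ],
  gripper=1,
)

```text
time: 4.35
position: [0.4283, 0.1981, 0.3605]
tool_rot: [0.451, 0.893, 0.001, -0.003]
ft_force: [0.7, -0.6, 0.5]
grip_width: 0.0421
```

Run:
```python
from push import *
rows(path([.483,-.191,.23],toolR(71.3),10))
```

```text
t 4.35 pos [0.4283 0.1981 0.3605] q [ 0.19  0.18  1.63  0.    1.33 -0.44] F [ 0.7 -0.6  0.5] grip 0.0421
{"dx":-0.0346,"dy":-0.0187,"dz":0.0129,"rx":0.0,"ry":-0.0,"rz":-3.5} | step mm 41 deg 3.5
{"dx":-0.0693,"dy":-0.0373,"dz":0.0258,"rx":0.0,"ry":-0.1,"rz":-7.0} | step mm 41 deg 3.5
{"dx":-0.1039,"dy":-0.0560,"dz":0.0387,"rx":0.0,"ry":-0.1,"rz":-10.5} | step mm 41 deg 3.5
{"dx":-0.1385,"dy":-0.0747,"dz":0.0516,"rx":0.0,"ry":-0.1,"rz":-14.0} | step mm 41 deg 3.5
{"dx":-0.1731,"dy":-0.0934,"dz":0.0645,"rx":0.0,"ry":-0.2,"rz":-17.4} | step mm 41 deg 3.5
{"dx":-0.2078,"dy":-0.1120,"dz":0.0774,"rx":0.0,"ry":-0.2,"rz":-20.9} | step mm 41 deg 3.5
{"dx":-0.2424,"dy":-0.1307,"dz":0.0903,"rx":0.0,"ry":-0.2,"rz":-24.4} | step mm 41 deg 3.5
{"dx":-0.2770,"dy":-0.1494,"dz":0.1032,"rx":0.0,"ry":-0.2,"rz":-27.9} | step mm 41 deg 3.5
{"dx":-0.3116,"dy":-0.1681,"dz":0.1161,"rx":0.0,"ry":-0.3,"rz":-31.4} | step mm 41 deg 3.5
{"dx":-0.3463,"dy":-0.1867,"dz":0.1291,"rx":0.0,"ry":-0.3,"rz":-34.9} | step mm 41 deg 3.5
```

Request:
step_arm(
  targets=[
    {"dx": -0.035, "dy": -0.019, "dz": 0.005, "rx": 0, "ry": 0, "rz": -3.5},
    {"dx": -0.07, "dy": -0.037, "dz": 0.015, "rx": 0, "ry": 0, "rz": -7},
    {"dx": -0.104, "dy": -0.056, "dz": 0.03, "rx": 0, "ry": 0, "rz": -10.5},
    {"dx": -0.139, "dy": -0.075, "dz": 0.045, "rx": 0, "ry": 0, "rz": -14},
    {"dx": -0.173, "dy": -0.093, "dz": 0.06, "rx": 0, "ry": 0, "rz": -17.5},
  ],
  gripper=1,
)

```text
time: 4.97
position: [0.4546, 0.0022, 0.2988]
tool_rot: [0.309, 0.951, 0.001, -0.003]
ft_force: [0.7, 0.1, 0.2]
grip_width: 0.0852
```

Run:
```python
from push import *
rows(path([.483,-.191,.23],toolR(71.3),5))
```

```text
t 4.97 pos [0.4546 0.0022 0.2988] q [-0.24  0.22  1.76  0.    1.16 -1.19] F [0.7 0.1 0.2] grip 0.0852
{"dx":-0.0274,"dy":-0.0279,"dz":0.0136,"rx":0.0,"ry":-0.1,"rz":-3.5} | step mm 41 deg 3.5
{"dx":-0.0549,"dy":-0.0558,"dz":0.0272,"rx":0.0,"ry":-0.2,"rz":-6.9} | step mm 41 deg 3.5
{"dx":-0.0823,"dy":-0.0837,"dz":0.0407,"rx":0.0,"ry":-0.2,"rz":-10.4} | step mm 41 deg 3.5
{"dx":-0.1097,"dy":-0.1116,"dz":0.0543,"rx":0.0,"ry":-0.3,"rz":-13.9} | step mm 41 deg 3.5
{"dx":-0.1371,"dy":-0.1395,"dz":0.0679,"rx":0.0,"ry":-0.4,"rz":-17.3} | step mm 41 deg 3.5
```

Request:
step_arm(
  targets=[
    {"dx": -0.027, "dy": -0.028, "dz": 0.014, "rx": 0, "ry": 0, "rz": -3.5},
    {"dx": -0.055, "dy": -0.056, "dz": 0.027, "rx": 0, "ry": 0, "rz": -7},
    {"dx": -0.082, "dy": -0.084, "dz": 0.041, "rx": 0, "ry": 0, "rz": -10.5},
    {"dx": -0.11, "dy": -0.112, "dz": 0.054, "rx": 0, "ry": 0, "rz": -14},
    {"dx": -0.137, "dy": -0.1395, "dz": 0.068, "rx": 0, "ry": 0, "rz": -17.3},
  ],
  gripper=1,
)

```text
time: 5.6
position: [0.4815, -0.1922, 0.2289]
tool_rot: [0.163, 0.987, 0.002, -0.004]
ft_force: [-0.6, 0.7, 0.1]
grip_width: 0.0874
```

Run:
```python
from push import *
telemetry.get_obs()
s=viewer.camera("scene"); e=viewer.camera("side"); crop(e,240,165,420,345+50,3,"b1"); crop(s,130,150,330,390,2.5,"b1s")
w=viewer.camera("wrist"); cv2.imwrite("pics/b1w.png",w["img"])
rows(path([.483,-.191,.085],toolR(71.3),5))
```

```text
t 5.75 pos [ 0.4815 -0.1923  0.2286] q [-0.6   0.41  1.71  0.    1.04 -1.84] F [-0.2 -0.1 -0.3] grip 0.0869
{"dx":-0.0005,"dy":0.0003,"dz":0.0287,"rx":0.0,"ry":-0.1,"rz":-0.1} | step mm 29 deg 0.1
{"dx":-0.0010,"dy":0.0005,"dz":0.0574,"rx":0.1,"ry":-0.2,"rz":-0.1} | step mm 29 deg 0.1
{"dx":-0.0015,"dy":0.0008,"dz":0.0861,"rx":0.1,"ry":-0.3,"rz":-0.2} | step mm 29 deg 0.1
{"dx":-0.0020,"dy":0.0011,"dz":0.1148,"rx":0.1,"ry":-0.5,"rz":-0.2} | step mm 29 deg 0.1
{"dx":-0.0025,"dy":0.0013,"dz":0.1436,"rx":0.2,"ry":-0.6,"rz":-0.3} | step mm 29 deg 0.1
```

View pics/b1.png

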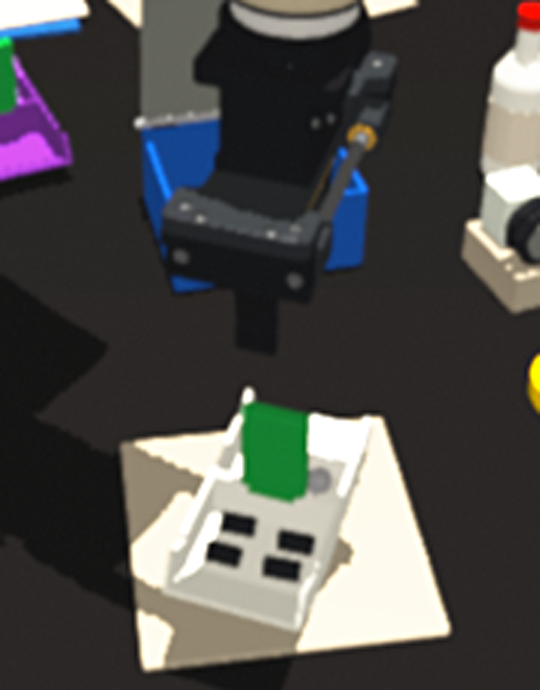

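View pics/b1w.png

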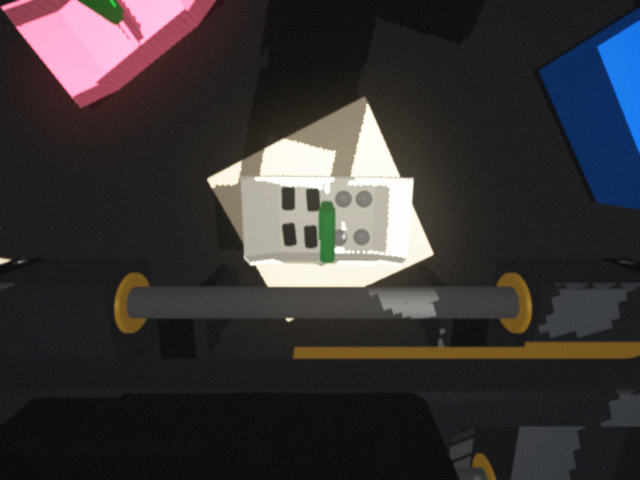

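The wrist view shows the white tray squarely aligned, with its handle at (327,230) between the fingers. Lower onto it.

Request:
step_arm(
  targets=[
    {"dx": -0.0005, "dy": 0, "dz": 0.035, "rx": 0, "ry": 0, "rz": 0},
    {"dx": -0.001, "dy": 0.0005, "dz": 0.07, "rx": 0, "ry": 0, "rz": 0},
    {"dx": -0.0015, "dy": 0.001, "dz": 0.105, "rx": 0, "ry": 0, "rz": 0},
    {"dx": -0.002, "dy": 0.001, "dz": 0.13, "rx": 0, "ry": -0.4, "rz": 0},
    {"dx": -0.0025, "dy": 0.001, "dz": 0.1435, "rx": 0, "ry": -0.6, "rz": -0.3},
  ],
  gripper=1,
)

```text
time: 6.38
position: [0.4816, -0.1898, 0.0842]
tool_rot: [0.162, 0.987, 0.002, -0.001]
ft_force: [-1.4, 0.1, 0.7]
grip_width: 0.0872
```

Run:
```python
from push import *
rows([])
s=viewer.camera("scene"); e=viewer.camera("side"); crop(e,270,235,400,385,4,"b2"); crop(s,150,220,320,390,4,"b2s")
```

```text
t 6.38 pos [ 0.4816 -0.1898  0.0842] q [-0.59  0.64  1.83  0.01  0.68 -1.84] F [-1.4  0.1  0.7] grip 0.0872
```

View pics/b2.png

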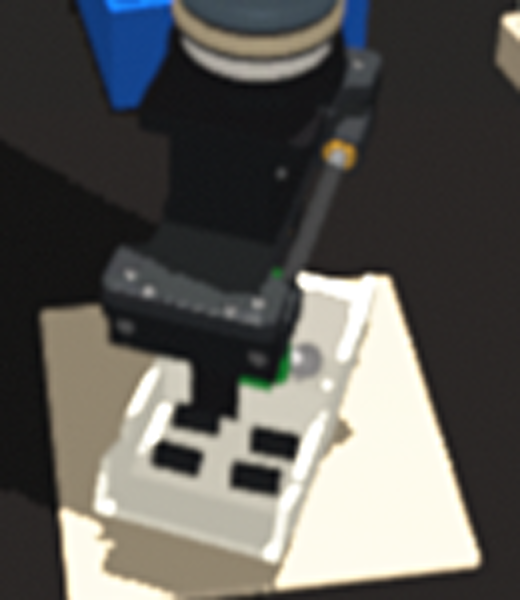

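View pics/b2s.png

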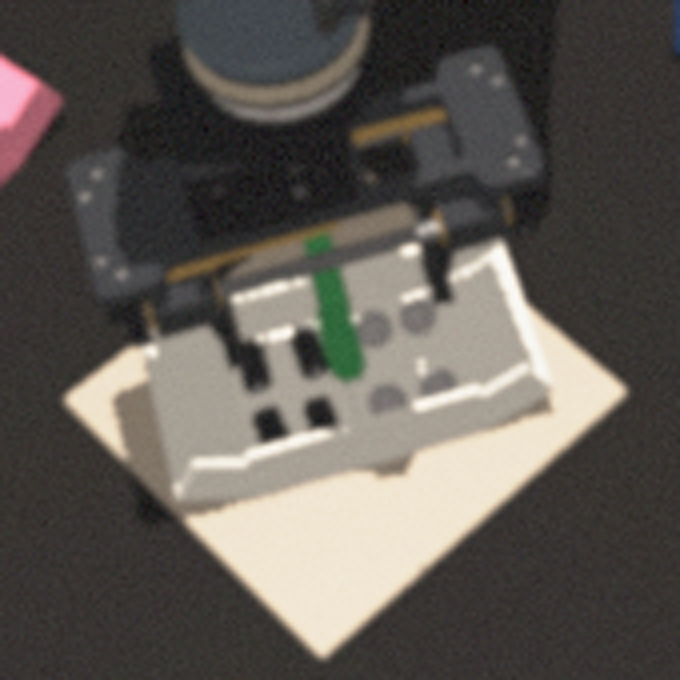

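The fingers straddle the handle and look centred on it. Closing.

Request:
step_arm(
  targets=[
    {"dx": 0, "dy": 0, "dz": 0, "rx": 0, "ry": 0, "rz": 0},
    {"dx": 0, "dy": 0, "dz": 0, "rx": 0, "ry": 0, "rz": 0},
    {"dx": 0, "dy": 0, "dz": 0, "rx": 0, "ry": 0, "rz": 0},
    {"dx": 0, "dy": 0, "dz": 0, "rx": 0, "ry": 0, "rz": 0},
    {"dx": 0, "dy": 0, "dz": 0, "rx": 0, "ry": 0, "rz": 0},
  ],
  gripper=0,
  force=45,
)

```text
time: 7.1
position: [0.4819, -0.1903, 0.0845]
tool_rot: [0.162, 0.987, 0.002, -0.001]
ft_force: [0.5, 0.1, -0.1]
grip_width: 0.0451
```

Request:
step_arm(
  targets=[
    {"dx": 0, "dy": 0, "dz": 0, "rx": 0, "ry": 0, "rz": 0},
    {"dx": 0, "dy": 0, "dz": 0, "rx": 0, "ry": 0, "rz": 0},
    {"dx": 0, "dy": 0, "dz": 0, "rx": 0, "ry": 0, "rz": 0},
    {"dx": 0, "dy": 0, "dz": -0.005, "rx": 0, "ry": 0, "rz": 0},
    {"dx": 0, "dy": 0, "dz": -0.012, "rx": 0, "ry": 0, "rz": 0},
  ],
  gripper=0,
  force=45,
)

```text
time: 7.72
position: [0.4814, -0.19, 0.0963]
tool_rot: [0.162, 0.987, 0.002, -0.002]
ft_force: [0.2, 0.9, -3.7]
grip_width: 0.0116
```

Run:
```python
from push import *
rows(path([.475,-.185,.29],toolR(71.3),5))
s=viewer.camera("scene"); crop(s,150,220,320,390,4,"b3s")
```

```text
t 7.72 pos [ 0.4814 -0.19    0.0963] q [-0.59  0.61  1.82  0.    0.71 -1.84] F [ 0.2  0.9 -3.7] grip 0.0116
{"dx":0.0017,"dy":0.0007,"dz":-0.0387,"rx":0.0,"ry":-0.0,"rz":0.0} | step mm 39 deg 0.1
{"dx":0.0034,"dy":0.0014,"dz":-0.0774,"rx":0.1,"ry":-0.1,"rz":0.0} | step mm 39 deg 0.1
{"dx":0.0051,"dy":0.0021,"dz":-0.1162,"rx":0.1,"ry":-0.1,"rz":0.0} | step mm 39 deg 0.1
{"dx":0.0067,"dy":0.0028,"dz":-0.1549,"rx":0.2,"ry":-0.2,"rz":0.0} | step mm 39 deg 0.1
{"dx":0.0084,"dy":0.0035,"dz":-0.1936,"rx":0.2,"ry":-0.2,"rz":0.0} | step mm 39 deg 0.1
```

View pics/b3s.png

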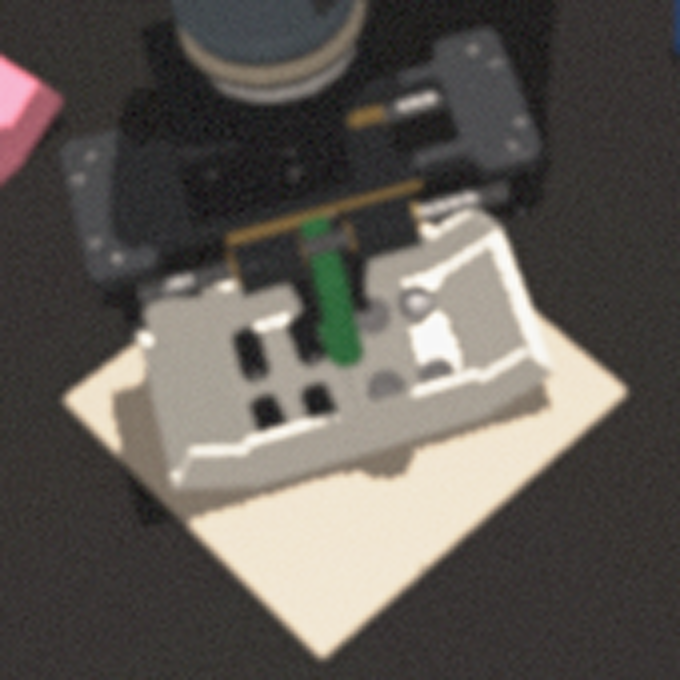

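Gripped at 11.6 mm width, with a load of about 3.7 N. Lift smoothly.

Request:
step_arm(
  targets=[
    {"dx": 0, "dy": 0, "dz": -0.015, "rx": 0, "ry": 0, "rz": 0},
    {"dx": 0, "dy": 0, "dz": -0.04, "rx": 0, "ry": 0, "rz": 0},
    {"dx": 0, "dy": 0, "dz": -0.075, "rx": 0, "ry": 0, "rz": 0},
    {"dx": 0, "dy": 0, "dz": -0.11, "rx": 0, "ry": 0, "rz": 0},
    {"dx": 0, "dy": 0, "dz": -0.14, "rx": 0, "ry": 0, "rz": 0},
  ],
)

```text
time: 8.4
position: [0.4819, -0.1908, 0.2396]
tool_rot: [0.162, 0.987, 0.002, 0.0]
ft_force: [-0.5, 0.1, -5.1]
grip_width: 0.0117
```

Run:
```python
from push import *
p=binp(-.04,-.012,.245); print(p)
rows(path(p,toolR(14),15))
```

```text
[0.43709123 0.12567958 0.245     ]
t 8.4 pos [ 0.4819 -0.1908  0.2396] q [-0.59  0.39  1.7   0.    1.06 -1.84] F [-0.5  0.1 -5.1] grip 0.0117
{"dx":0.0096,"dy":0.0190,"dz":-0.0003,"rx":0.0,"ry":-0.0,"rz":3.8} | step mm 21 deg 3.8
{"dx":0.0192,"dy":0.0381,"dz":-0.0006,"rx":0.0,"ry":-0.0,"rz":7.6} | step mm 21 deg 3.8
{"dx":0.0288,"dy":0.0571,"dz":-0.0009,"rx":0.0,"ry":-0.0,"rz":11.5} | step mm 21 deg 3.8
{"dx":0.0383,"dy":0.0761,"dz":-0.0012,"rx":0.0,"ry":-0.0,"rz":15.3} | step mm 21 deg 3.8
{"dx":0.0479,"dy":0.0952,"dz":-0.0015,"rx":0.1,"ry":-0.0,"rz":19.1} | step mm 21 deg 3.8
{"dx":0.0575,"dy":0.1142,"dz":-0.0018,"rx":0.1,"ry":-0.0,"rz":22.9} | step mm 21 deg 3.8
{"dx":0.0671,"dy":0.1332,"dz":-0.0021,"rx":0.1,"ry":-0.1,"rz":26.8} | step mm 21 deg 3.8
{"dx":0.0767,"dy":0.1522,"dz":-0.0024,"rx":0.1,"ry":-0.1,"rz":30.6} | step mm 21 deg 3.8
{"dx":0.0863,"dy":0.1713,"dz":-0.0026,"rx":0.1,"ry":-0.1,"rz":34.4} | step mm 21 deg 3.8
{"dx":0.0958,"dy":0.1903,"dz":-0.0029,"rx":0.1,"ry":-0.1,"rz":38.2} | step mm 21 deg 3.8
{"dx":0.1054,"dy":0.2093,"dz":-0.0032,"rx":0.1,"ry":-0.1,"rz":42.0} | step mm 21 deg 3.8
{"dx":0.1150,"dy":0.2284,"dz":-0.0035,"rx":0.1,"ry":-0.1,"rz":45.9} | step mm 21 deg 3.8
{"dx":0.1246,"dy":0.2474,"dz":-0.0038,"rx":0.1,"ry":-0.1,"rz":49.7} | step mm 21 deg 3.8
{"dx":0.1342,"dy":0.2664,"dz":-0.0041,"rx":0.1,"ry":-0.1,"rz":53.5} | step mm 21 deg 3.8
{"dx":0.1438,"dy":0.2855,"dz":-0.0044,"rx":0.2,"ry":-0.1,"rz":57.3} | step mm 21 deg 3.8
```

Request:
step_arm(
  targets=[
    {"dx": 0.006, "dy": 0.012, "dz": 0, "rx": 0, "ry": 0, "rz": 2.5},
    {"dx": 0.0155, "dy": 0.031, "dz": 0, "rx": 0, "ry": 0, "rz": 6},
    {"dx": 0.027, "dy": 0.053, "dz": 0, "rx": 0, "ry": 0, "rz": 10.5},
    {"dx": 0.0385, "dy": 0.076, "dz": 0, "rx": 0, "ry": 0, "rz": 15},
    {"dx": 0.05, "dy": 0.0985, "dz": 0, "rx": 0, "ry": 0, "rz": 19.5},
  ],
)

```text
time: 9.02
position: [0.4655, -0.0805, 0.2408]
tool_rot: [0.328, 0.945, 0.002, -0.0]
ft_force: [-1.0, 1.0, -3.4]
grip_width: 0.0118
```

Run:
```python
from push import *
rows(path(binp(-.04,-.012,.245),toolR(14),10))
```

```text
t 9.03 pos [ 0.4655 -0.0805  0.2408] q [-0.41  0.32  1.81  0.    1.01 -1.31] F [-1.   1.  -3.4] grip 0.0118
{"dx":0.0150,"dy":0.0144,"dz":-0.0004,"rx":0.0,"ry":-0.0,"rz":3.8} | step mm 21 deg 3.8
{"dx":0.0300,"dy":0.0288,"dz":-0.0007,"rx":0.0,"ry":-0.0,"rz":7.5} | step mm 21 deg 3.8
{"dx":0.0450,"dy":0.0432,"dz":-0.0011,"rx":0.0,"ry":-0.0,"rz":11.3} | step mm 21 deg 3.8
{"dx":0.0601,"dy":0.0576,"dz":-0.0015,"rx":0.1,"ry":-0.0,"rz":15.1} | step mm 21 deg 3.8
{"dx":0.0751,"dy":0.0721,"dz":-0.0018,"rx":0.1,"ry":-0.1,"rz":18.8} | step mm 21 deg 3.8
{"dx":0.0901,"dy":0.0865,"dz":-0.0022,"rx":0.1,"ry":-0.1,"rz":22.6} | step mm 21 deg 3.8
{"dx":0.1051,"dy":0.1009,"dz":-0.0025,"rx":0.1,"ry":-0.1,"rz":26.4} | step mm 21 deg 3.8
{"dx":0.1201,"dy":0.1153,"dz":-0.0029,"rx":0.1,"ry":-0.1,"rz":30.1} | step mm 21 deg 3.8
{"dx":0.1351,"dy":0.1297,"dz":-0.0033,"rx":0.1,"ry":-0.1,"rz":33.9} | step mm 21 deg 3.8
{"dx":0.1501,"dy":0.1441,"dz":-0.0036,"rx":0.2,"ry":-0.1,"rz":37.7} | step mm 21 deg 3.8
```

Request:
step_arm(
  targets=[
    {"dx": 0.0165, "dy": 0.0155, "dz": 0, "rx": 0, "ry": 0, "rz": 4},
    {"dx": 0.033, "dy": 0.0315, "dz": -0.001, "rx": 0, "ry": 0, "rz": 8},
    {"dx": 0.0495, "dy": 0.0475, "dz": -0.001, "rx": 0, "ry": 0, "rz": 12},
    {"dx": 0.066, "dy": 0.063, "dz": -0.0015, "rx": 0, "ry": 0, "rz": 16.5},
    {"dx": 0.082, "dy": 0.079, "dz": -0.002, "rx": 0, "ry": 0, "rz": 20.5},
  ],
)

```text
time: 9.65
position: [0.4495, 0.0332, 0.2439]
tool_rot: [0.492, 0.871, 0.002, -0.0]
ft_force: [0.2, 0.6, -3.2]
grip_width: 0.0121
```

Run:
```python
from push import *
rows(path(binp(-.04,-.012,.245),toolR(14),5))
```

```text
t 9.65 pos [0.4495 0.0332 0.2439] q [-0.18  0.29  1.85  0.    1.   -0.72] F [ 0.2  0.6 -3.2] grip 0.0121
{"dx":0.0171,"dy":0.0074,"dz":-0.0002,"rx":0.0,"ry":-0.0,"rz":3.4} | step mm 19 deg 3.4
{"dx":0.0343,"dy":0.0148,"dz":-0.0003,"rx":0.1,"ry":-0.1,"rz":6.8} | step mm 19 deg 3.4
{"dx":0.0514,"dy":0.0222,"dz":-0.0005,"rx":0.1,"ry":-0.1,"rz":10.2} | step mm 19 deg 3.4
{"dx":0.0685,"dy":0.0297,"dz":-0.0007,"rx":0.1,"ry":-0.1,"rz":13.6} | step mm 19 deg 3.4
{"dx":0.0856,"dy":0.0371,"dz":-0.0008,"rx":0.1,"ry":-0.1,"rz":17.0} | step mm 19 deg 3.4
```

Request:
step_arm(
  targets=[
    {"dx": 0.018, "dy": 0.0075, "dz": 0, "rx": 0, "ry": 0, "rz": 4},
    {"dx": 0.038, "dy": 0.016, "dz": 0, "rx": 0, "ry": 0, "rz": 8},
    {"dx": 0.058, "dy": 0.025, "dz": 0, "rx": 0, "ry": 0, "rz": 12},
    {"dx": 0.076, "dy": 0.033, "dz": -0.001, "rx": 0, "ry": 0, "rz": 15},
    {"dx": 0.0855, "dy": 0.037, "dz": -0.001, "rx": 0, "ry": 0, "rz": 17},
  ],
)

```text
time: 10.28
position: [0.4364, 0.1265, 0.2461]
tool_rot: [0.615, 0.788, 0.002, -0.0]
ft_force: [0.9, 0.7, -3.4]
grip_width: 0.012
```

Run:
```python
from push import *
p=binp(-.035,-.012,.225)
rows(path(p,toolR(14,25),5))
s=viewer.camera("scene"); e=viewer.camera("side"); crop(e,230,60,410,270,3,"c1"); crop(s,260,60,460,280,2.7,"c1s")
```

```text
t 10.28 pos [0.4364 0.1265 0.2461] q [ 0.03  0.29  1.84  0.    1.01 -0.21] F [ 0.9  0.7 -3.4] grip 0.012
{"dx":-0.0002,"dy":0.0011,"dz":0.0042,"rx":5.0,"ry":-0.0,"rz":0.0} | step mm 4 deg 5.0
{"dx":-0.0004,"dy":0.0022,"dz":0.0084,"rx":10.1,"ry":-0.1,"rz":0.0} | step mm 4 deg 5.0
{"dx":-0.0006,"dy":0.0033,"dz":0.0126,"rx":15.1,"ry":-0.1,"rz":0.0} | step mm 4 deg 5.0
{"dx":-0.0008,"dy":0.0043,"dz":0.0169,"rx":20.1,"ry":-0.1,"rz":0.0} | step mm 4 deg 5.0
{"dx":-0.0010,"dy":0.0054,"dz":0.0211,"rx":25.2,"ry":-0.1,"rz":0.1} | step mm 4 deg 5.0
```

View pics/c1.png

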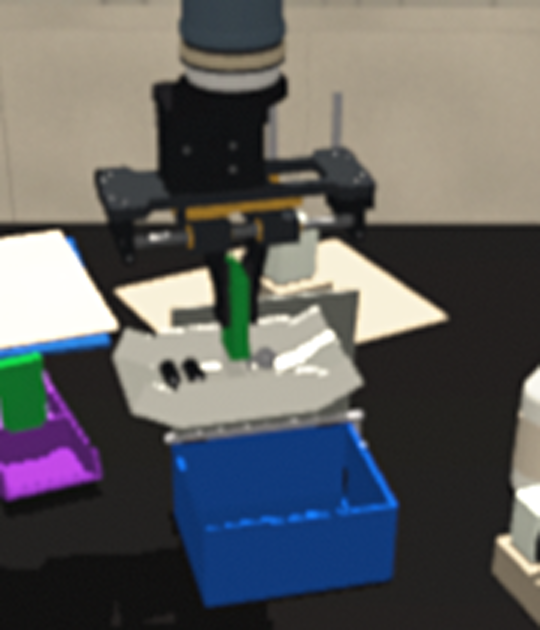

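View pics/c1s.png

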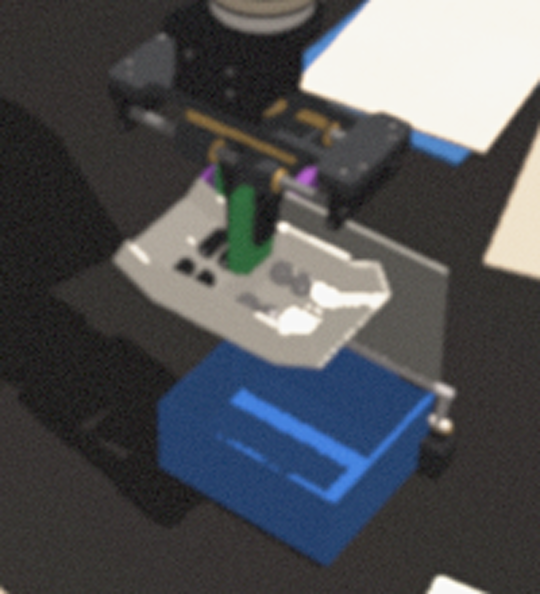

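The tray is level above the bin and clear of the lid, with balls at the bin's +x end and rollers at the other. Start tipping.

Request:
step_arm(
  targets=[
    {"dx": -0.001, "dy": 0.001, "dz": 0.004, "rx": 4, "ry": 0, "rz": 0},
    {"dx": -0.001, "dy": 0.002, "dz": 0.008, "rx": 9, "ry": 0, "rz": 0},
    {"dx": -0.002, "dy": 0.003, "dz": 0.0125, "rx": 14, "ry": 0, "rz": 0},
    {"dx": -0.002, "dy": 0.0045, "dz": 0.017, "rx": 19, "ry": 0, "rz": 0},
    {"dx": -0.003, "dy": 0.0055, "dz": 0.021, "rx": 24, "ry": 0, "rz": 0},
  ],
)

```text
time: 11.0
position: [0.4434, 0.1244, 0.2253]
tool_rot: [0.601, 0.772, -0.162, -0.128]
ft_force: [-0.2, 0.5, -3.8]
grip_width: 0.0118
```

Run:
```python
from push import *
rows(path(binp(-.032,-.014,.208),toolR(14,50),5))
s=viewer.camera("scene"); e=viewer.camera("side"); crop(e,230,60,410,270,3,"c2"); crop(s,260,60,460,280,2.7,"c2s")
```

```text
t 11.0 pos [0.4434 0.1244 0.2253] q [ 0.07  0.51  1.6  -0.07  1.44 -0.15] F [-0.2  0.5 -3.8] grip 0.0118
{"dx":0.0001,"dy":0.0018,"dz":0.0030,"rx":5.2,"ry":-0.0,"rz":0.0} | step mm 3 deg 5.2
{"dx":0.0003,"dy":0.0036,"dz":0.0060,"rx":10.5,"ry":-0.0,"rz":0.1} | step mm 3 deg 5.2
{"dx":0.0004,"dy":0.0054,"dz":0.0090,"rx":15.7,"ry":-0.0,"rz":0.1} | step mm 3 deg 5.2
{"dx":0.0005,"dy":0.0072,"dz":0.0120,"rx":20.9,"ry":-0.0,"rz":0.2} | step mm 3 deg 5.2
{"dx":0.0007,"dy":0.0090,"dz":0.0150,"rx":26.1,"ry":-0.0,"rz":0.2} | step mm 3 deg 5.2
```

View pics/c2.png

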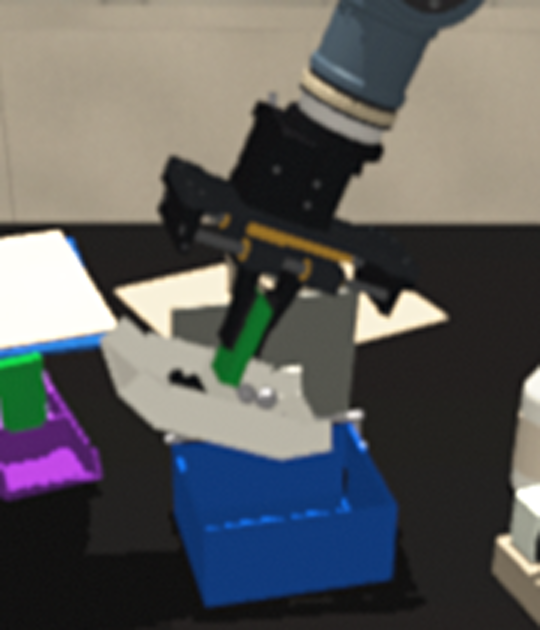

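View pics/c2s.png

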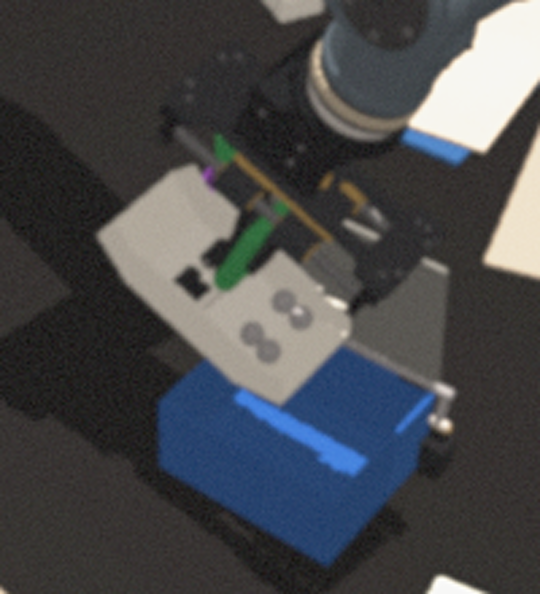

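Tilt is at 24°: the balls sit at the ramp's foot, the rollers are against the divider, and the lip is over the opening. Continue to 50°.

Request:
step_arm(
  targets=[
    {"dx": 0, "dy": 0.002, "dz": 0.003, "rx": 5, "ry": 0, "rz": 0},
    {"dx": 0, "dy": 0.0035, "dz": 0.006, "rx": 10, "ry": 0, "rz": 0},
    {"dx": 0.0005, "dy": 0.0055, "dz": 0.009, "rx": 15, "ry": 0, "rz": 0},
    {"dx": 0.0005, "dy": 0.007, "dz": 0.012, "rx": 20, "ry": 0, "rz": 0},
    {"dx": 0.0005, "dy": 0.009, "dz": 0.015, "rx": 25, "ry": 0, "rz": 0},
  ],
)

```text
time: 11.72
position: [0.447, 0.1253, 0.2072]
tool_rot: [0.56, 0.719, -0.324, -0.254]
ft_force: [0.8, -0.6, -2.4]
grip_width: 0.012
```

Request:
step_arm(
  targets=[
    {"dx": 0, "dy": 0, "dz": 0, "rx": 0, "ry": 0, "rz": 0},
    {"dx": 0, "dy": 0, "dz": 0, "rx": 0, "ry": 0, "rz": 0},
    {"dx": 0, "dy": 0, "dz": 0, "rx": 0, "ry": 0, "rz": 0},
    {"dx": 0, "dy": 0, "dz": 0, "rx": 0, "ry": 0, "rz": 0},
    {"dx": 0, "dy": 0, "dz": 0, "rx": 0, "ry": 0, "rz": 0},
  ],
)

```text
time: 12.35
position: [0.4469, 0.1253, 0.2076]
tool_rot: [0.56, 0.719, -0.324, -0.254]
ft_force: [-0.1, -0.2, -2.2]
grip_width: 0.012
```

Run:
```python
from push import *
rows(path(binp(-.04,-.012,.245),toolR(14,0),10))
s=viewer.camera("scene"); e=viewer.camera("side"); crop(e,230,60,410,270,3,"c3"); crop(s,260,60,460,280,2.7,"c3s")
```

```text
t 12.35 pos [0.4469 0.1253 0.2076] q [ 0.1   0.75  1.39 -0.11  1.84 -0.13] F [-0.1 -0.2 -2.2] grip 0.012
{"dx":0.0003,"dy":-0.0034,"dz":-0.0018,"rx":-4.9,"ry":-0.0,"rz":0.0} | step mm 4 deg 4.9
{"dx":0.0006,"dy":-0.0069,"dz":-0.0035,"rx":-9.7,"ry":-0.0,"rz":0.0} | step mm 4 deg 4.9
{"dx":0.0009,"dy":-0.0103,"dz":-0.0053,"rx":-14.6,"ry":-0.0,"rz":0.1} | step mm 4 deg 4.9
{"dx":0.0011,"dy":-0.0137,"dz":-0.0071,"rx":-19.4,"ry":-0.0,"rz":0.1} | step mm 4 deg 4.9
{"dx":0.0014,"dy":-0.0172,"dz":-0.0088,"rx":-24.3,"ry":-0.1,"rz":0.1} | step mm 4 deg 4.9
{"dx":0.0017,"dy":-0.0206,"dz":-0.0106,"rx":-29.2,"ry":-0.1,"rz":0.1} | step mm 4 deg 4.9
{"dx":0.0020,"dy":-0.0240,"dz":-0.0124,"rx":-34.0,"ry":-0.1,"rz":0.1} | step mm 4 deg 4.9
{"dx":0.0023,"dy":-0.0275,"dz":-0.0141,"rx":-38.9,"ry":-0.1,"rz":0.2} | step mm 4 deg 4.9
{"dx":0.0026,"dy":-0.0309,"dz":-0.0159,"rx":-43.7,"ry":-0.1,"rz":0.2} | step mm 4 deg 4.9
{"dx":0.0029,"dy":-0.0343,"dz":-0.0177,"rx":-48.6,"ry":-0.1,"rz":0.2} | step mm 4 deg 4.9
```

View pics/c3.png

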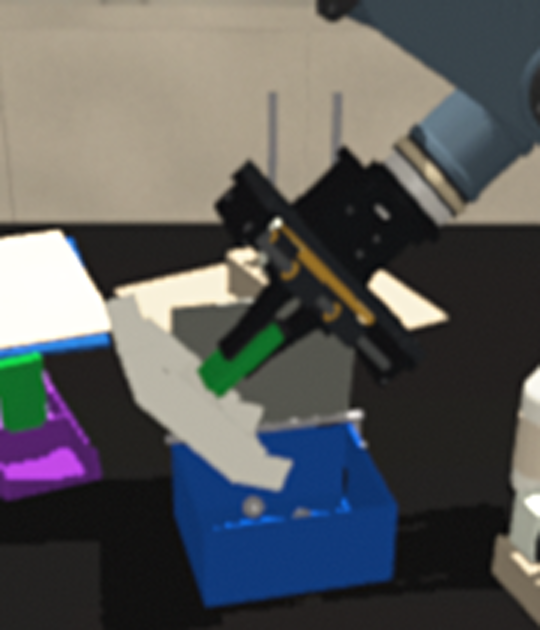

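View pics/c3s.png

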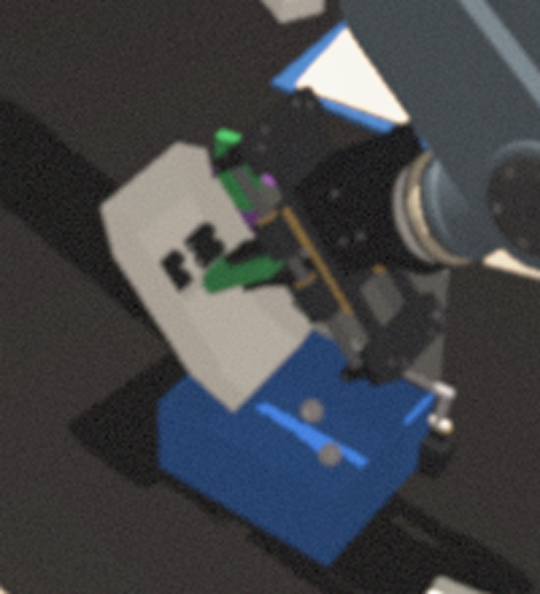

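The +x bay is empty and balls lie in the bin at scene crop (312,410) and (330,455). The rollers are still in their bay, and the load fell by about 1.2 N. Level off again.

Request:
step_arm(
  targets=[
    {"dx": 0, "dy": -0.0025, "dz": -0.0015, "rx": -4, "ry": 0, "rz": 0},
    {"dx": 0.0005, "dy": -0.0065, "dz": -0.0035, "rx": -9, "ry": 0, "rz": 0},
    {"dx": 0.001, "dy": -0.01, "dz": -0.005, "rx": -14, "ry": 0, "rz": 0},
    {"dx": 0.001, "dy": -0.0135, "dz": -0.007, "rx": -19, "ry": 0, "rz": 0},
    {"dx": 0.0015, "dy": -0.017, "dz": -0.009, "rx": -24, "ry": 0, "rz": 0},
  ],
)

```text
time: 13.08
position: [0.4419, 0.1256, 0.2264]
tool_rot: [0.6, 0.771, -0.167, -0.132]
ft_force: [0.4, -0.1, -2.3]
grip_width: 0.0119
```

Run:
```python
from push import *
rows(path(binp(-.04,-.016,.245),toolR(14,0),5))
```

```text
t 13.07 pos [0.4419 0.1256 0.2264] q [ 0.08  0.52  1.59 -0.07  1.46 -0.15] F [ 0.4 -0.1 -2.3] grip 0.0119
{"dx":-0.0005,"dy":-0.0024,"dz":-0.0030,"rx":-4.9,"ry":-0.0,"rz":0.0} | step mm 4 deg 4.9
{"dx":-0.0011,"dy":-0.0048,"dz":-0.0060,"rx":-9.8,"ry":-0.1,"rz":0.1} | step mm 4 deg 4.9
{"dx":-0.0016,"dy":-0.0072,"dz":-0.0090,"rx":-14.7,"ry":-0.1,"rz":0.1} | step mm 4 deg 4.9
{"dx":-0.0021,"dy":-0.0095,"dz":-0.0120,"rx":-19.6,"ry":-0.1,"rz":0.1} | step mm 4 deg 4.9
{"dx":-0.0027,"dy":-0.0119,"dz":-0.0151,"rx":-24.5,"ry":-0.1,"rz":0.2} | step mm 4 deg 4.9
```

Request:
step_arm(
  targets=[
    {"dx": -0.0005, "dy": -0.0025, "dz": -0.003, "rx": -5, "ry": 0, "rz": 0},
    {"dx": -0.001, "dy": -0.005, "dz": -0.006, "rx": -10, "ry": 0, "rz": 0},
    {"dx": -0.0015, "dy": -0.0075, "dz": -0.009, "rx": -15, "ry": 0, "rz": 0},
    {"dx": -0.002, "dy": -0.01, "dz": -0.0125, "rx": -20, "ry": 0, "rz": 0},
    {"dx": -0.003, "dy": -0.012, "dz": -0.015, "rx": -24.5, "ry": 0, "rz": 0},
  ],
)

```text
time: 13.7
position: [0.4368, 0.1214, 0.2452]
tool_rot: [0.615, 0.789, 0.001, -0.001]
ft_force: [0.6, 0.1, -3.3]
grip_width: 0.0119
```

Run:
```python
from push import *
s=viewer.camera("scene"); crop(s,260,60,460,280,2.7,"c4s")
e=viewer.camera("side"); crop(e,230,60,410,270,3,"c4")
rows(path([.4817,-.191,.242],toolR(71.3),15))
```

```text
t 13.8 pos [0.4352 0.1212 0.2452] q [ 0.02  0.29  1.84  0.    1.01 -0.23] F [ 0.2  0.2 -2.5] grip 0.0116
{"dx":-0.0209,"dy":-0.0021,"dz":0.0001,"rx":-0.0,"ry":-0.0,"rz":-3.8} | step mm 21 deg 3.8
{"dx":-0.0419,"dy":-0.0042,"dz":0.0003,"rx":-0.0,"ry":-0.0,"rz":-7.6} | step mm 21 deg 3.8
{"dx":-0.0628,"dy":-0.0062,"dz":0.0004,"rx":-0.0,"ry":-0.1,"rz":-11.4} | step mm 21 deg 3.8
{"dx":-0.0838,"dy":-0.0083,"dz":0.0006,"rx":-0.0,"ry":-0.1,"rz":-15.2} | step mm 21 deg 3.8
{"dx":-0.1047,"dy":-0.0104,"dz":0.0007,"rx":-0.0,"ry":-0.1,"rz":-19.1} | step mm 21 deg 3.8
{"dx":-0.1257,"dy":-0.0125,"dz":0.0009,"rx":-0.0,"ry":-0.1,"rz":-22.9} | step mm 21 deg 3.8
{"dx":-0.1466,"dy":-0.0145,"dz":0.0010,"rx":-0.0,"ry":-0.1,"rz":-26.7} | step mm 21 deg 3.8
{"dx":-0.1675,"dy":-0.0166,"dz":0.0011,"rx":-0.1,"ry":-0.2,"rz":-30.5} | step mm 21 deg 3.8
{"dx":-0.1885,"dy":-0.0187,"dz":0.0013,"rx":-0.1,"ry":-0.2,"rz":-34.3} | step mm 21 deg 3.8
{"dx":-0.2094,"dy":-0.0208,"dz":0.0014,"rx":-0.1,"ry":-0.2,"rz":-38.1} | step mm 21 deg 3.8
{"dx":-0.2304,"dy":-0.0228,"dz":0.0016,"rx":-0.1,"ry":-0.2,"rz":-41.9} | step mm 21 deg 3.8
{"dx":-0.2513,"dy":-0.0249,"dz":0.0017,"rx":-0.1,"ry":-0.2,"rz":-45.7} | step mm 21 deg 3.8
{"dx":-0.2723,"dy":-0.0270,"dz":0.0019,"rx":-0.1,"ry":-0.3,"rz":-49.5} | step mm 21 deg 3.8
{"dx":-0.2932,"dy":-0.0291,"dz":0.0020,"rx":-0.1,"ry":-0.3,"rz":-53.4} | step mm 21 deg 3.8
{"dx":-0.3142,"dy":-0.0311,"dz":0.0021,"rx":-0.1,"ry":-0.3,"rz":-57.2} | step mm 21 deg 3.8
```

View pics/c4s.png

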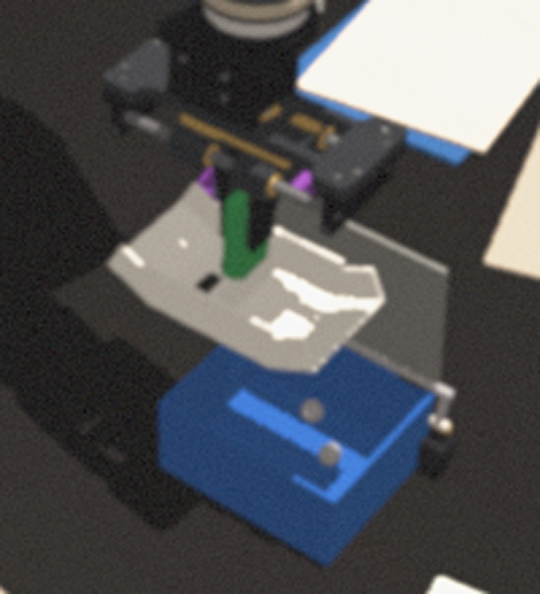

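View pics/c4.png

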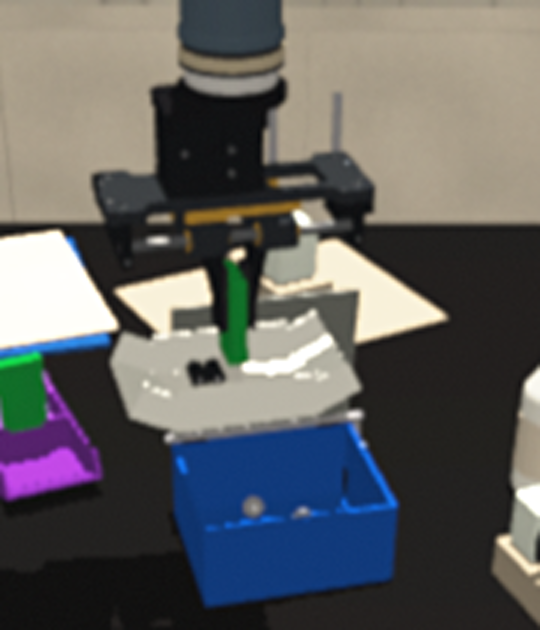

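The ball bay is empty and rollers are visible in theirs. Carry the tray back.

Request:
step_arm(
  targets=[
    {"dx": -0.014, "dy": -0.0015, "dz": 0, "rx": 0, "ry": 0, "rz": -2.5},
    {"dx": -0.036, "dy": -0.0035, "dz": 0, "rx": 0, "ry": 0, "rz": -6.5},
    {"dx": -0.06, "dy": -0.006, "dz": 0, "rx": 0, "ry": 0, "rz": -11},
    {"dx": -0.084, "dy": -0.0085, "dz": 0, "rx": 0, "ry": 0, "rz": -15.5},
    {"dx": -0.108, "dy": -0.011, "dz": 0, "rx": 0, "ry": 0, "rz": -20},
  ],
)

```text
time: 14.42
position: [0.4508, 0.0131, 0.2446]
tool_rot: [0.467, 0.884, -0.0, -0.004]
ft_force: [0.6, 0.4, -1.8]
grip_width: 0.0116
```

Run:
```python
from push import *
rows(path([.4817,-.191,.242],toolR(71.3),10))
```

```text
t 14.43 pos [0.4508 0.0131 0.2446] q [-0.22  0.29  1.84  0.    1.01 -0.82] F [ 0.6  0.4 -1.8] grip 0.0116
{"dx":-0.0186,"dy":-0.0089,"dz":0.0002,"rx":-0.0,"ry":-0.0,"rz":-3.7} | step mm 21 deg 3.7
{"dx":-0.0372,"dy":-0.0179,"dz":0.0003,"rx":-0.0,"ry":-0.1,"rz":-7.4} | step mm 21 deg 3.7
{"dx":-0.0558,"dy":-0.0268,"dz":0.0005,"rx":-0.0,"ry":-0.1,"rz":-11.1} | step mm 21 deg 3.7
{"dx":-0.0744,"dy":-0.0358,"dz":0.0007,"rx":-0.1,"ry":-0.2,"rz":-14.8} | step mm 21 deg 3.7
{"dx":-0.0930,"dy":-0.0447,"dz":0.0009,"rx":-0.1,"ry":-0.2,"rz":-18.5} | step mm 21 deg 3.7
{"dx":-0.1116,"dy":-0.0537,"dz":0.0010,"rx":-0.1,"ry":-0.3,"rz":-22.2} | step mm 21 deg 3.7
{"dx":-0.1303,"dy":-0.0626,"dz":0.0012,"rx":-0.1,"ry":-0.3,"rz":-25.9} | step mm 21 deg 3.7
{"dx":-0.1489,"dy":-0.0716,"dz":0.0014,"rx":-0.1,"ry":-0.4,"rz":-29.6} | step mm 21 deg 3.7
{"dx":-0.1675,"dy":-0.0805,"dz":0.0016,"rx":-0.1,"ry":-0.4,"rz":-33.3} | step mm 21 deg 3.7
{"dx":-0.1861,"dy":-0.0895,"dz":0.0017,"rx":-0.1,"ry":-0.5,"rz":-37.0} | step mm 21 deg 3.7
```

Request:
step_arm(
  targets=[
    {"dx": -0.02, "dy": -0.0095, "dz": 0, "rx": 0, "ry": 0, "rz": -4},
    {"dx": -0.04, "dy": -0.019, "dz": 0, "rx": 0, "ry": 0, "rz": -8},
    {"dx": -0.06, "dy": -0.029, "dz": 0, "rx": 0, "ry": 0, "rz": -12},
    {"dx": -0.08, "dy": -0.0385, "dz": 0, "rx": 0, "ry": 0, "rz": -16},
    {"dx": -0.1, "dy": -0.048, "dz": 0, "rx": 0, "ry": 0, "rz": -20},
  ],
)

```text
time: 15.05
position: [0.4673, -0.0971, 0.2437]
tool_rot: [0.305, 0.952, 0.0, -0.006]
ft_force: [0.4, -0.1, -2.9]
grip_width: 0.0117
```

Run:
```python
from push import *
rows(path([.4817,-.192,.22],toolR(71.3),5))
```

```text
t 15.05 pos [ 0.4673 -0.0971  0.2437] q [-0.44  0.33  1.78 -0.    1.04 -1.39] F [ 0.4 -0.1 -2.9] grip 0.0117
{"dx":-0.0134,"dy":-0.0137,"dz":0.0046,"rx":-0.0,"ry":-0.1,"rz":-3.4} | step mm 20 deg 3.4
{"dx":-0.0269,"dy":-0.0275,"dz":0.0093,"rx":-0.0,"ry":-0.3,"rz":-6.7} | step mm 20 deg 3.4
{"dx":-0.0403,"dy":-0.0412,"dz":0.0139,"rx":-0.0,"ry":-0.4,"rz":-10.1} | step mm 20 deg 3.4
{"dx":-0.0537,"dy":-0.0550,"dz":0.0186,"rx":-0.1,"ry":-0.5,"rz":-13.5} | step mm 20 deg 3.4
{"dx":-0.0671,"dy":-0.0687,"dz":0.0232,"rx":-0.1,"ry":-0.7,"rz":-16.9} | step mm 20 deg 3.4
```

Request:
step_arm(
  targets=[
    {"dx": -0.0145, "dy": -0.015, "dz": 0.003, "rx": 0, "ry": 0, "rz": -3.5},
    {"dx": -0.03, "dy": -0.031, "dz": 0.008, "rx": 0, "ry": -0.2, "rz": -7.5},
    {"dx": -0.046, "dy": -0.047, "dz": 0.013, "rx": 0, "ry": -0.4, "rz": -11.5},
    {"dx": -0.06, "dy": -0.061, "dz": 0.018, "rx": 0, "ry": -0.5, "rz": -15},
    {"dx": -0.067, "dy": -0.0685, "dz": 0.023, "rx": 0, "ry": -0.7, "rz": -17},
  ],
)

```text
time: 15.68
position: [0.4819, -0.1928, 0.2195]
tool_rot: [0.161, 0.987, -0.0, -0.001]
ft_force: [-0.3, 0.3, -2.5]
grip_width: 0.012
```

Run:
```python
from push import *
rows(path([.482,-.193,.100],toolR(71.3),5))
s=viewer.camera("scene"); crop(s,150,220,320,390,4,"d1s");crop(s,260,60,460,280,2.7,"d1b")
```

```text
t 15.68 pos [ 0.4819 -0.1928  0.2195] q [-0.6   0.42  1.72 -0.    1.01 -1.84] F [-0.3  0.3 -2.5] grip 0.012
{"dx":-0.0001,"dy":0.0000,"dz":0.0239,"rx":-0.0,"ry":-0.0,"rz":0.0} | step mm 24 deg 0.0
{"dx":-0.0002,"dy":0.0000,"dz":0.0478,"rx":-0.0,"ry":-0.0,"rz":0.1} | step mm 24 deg 0.0
{"dx":-0.0002,"dy":0.0000,"dz":0.0717,"rx":-0.0,"ry":-0.1,"rz":0.1} | step mm 24 deg 0.0
{"dx":-0.0003,"dy":0.0000,"dz":0.0956,"rx":-0.1,"ry":-0.1,"rz":0.1} | step mm 24 deg 0.0
{"dx":-0.0004,"dy":0.0000,"dz":0.1195,"rx":-0.1,"ry":-0.1,"rz":0.2} | step mm 24 deg 0.0
```

View pics/d1s.png

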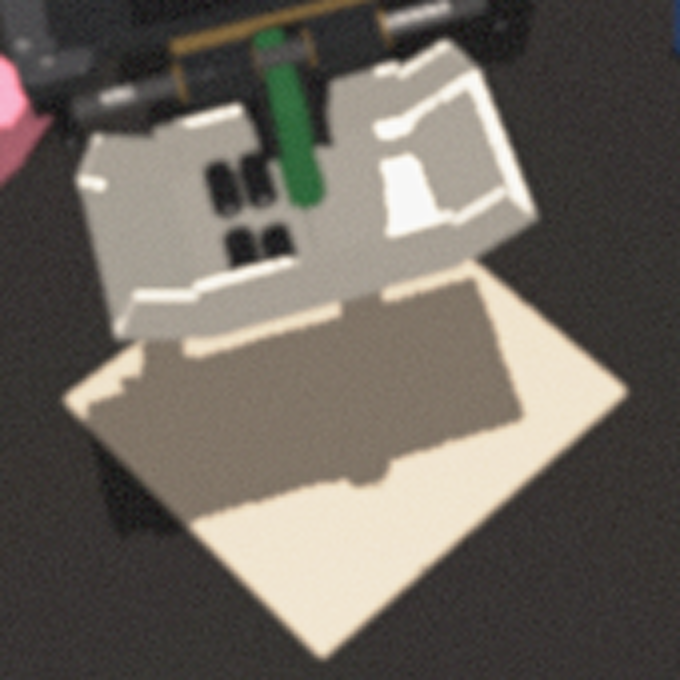

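View pics/d1b.png

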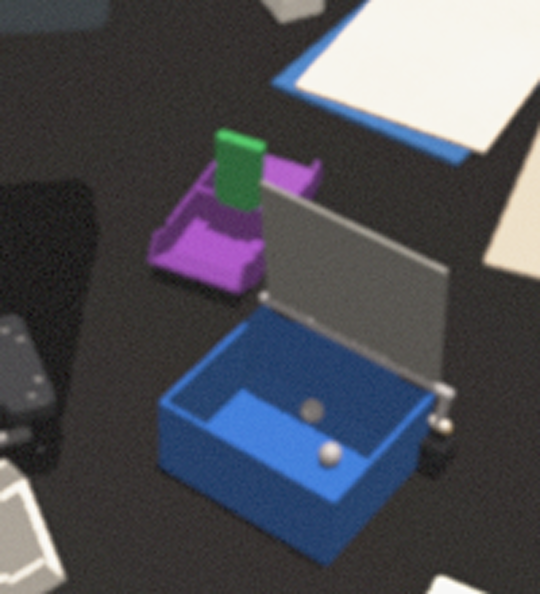

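All four rollers are seen in their bay at crop (225,185), (257,180), (240,245) and (277,240), and the ball bay is empty. The lid is still up, with two balls visible in the bin. The near wall may hide the other two, so I'll check with the wrist camera after placing. Lower the tray.

Request:
step_arm(
  targets=[
    {"dx": 0, "dy": 0, "dz": 0.018, "rx": 0, "ry": 0, "rz": 0},
    {"dx": 0, "dy": 0, "dz": 0.045, "rx": 0, "ry": 0, "rz": 0},
    {"dx": 0, "dy": 0, "dz": 0.075, "rx": 0, "ry": 0, "rz": 0},
    {"dx": 0, "dy": 0, "dz": 0.102, "rx": 0, "ry": 0, "rz": 0},
    {"dx": 0, "dy": 0, "dz": 0.1195, "rx": 0, "ry": 0, "rz": 0},
  ],
)

```text
time: 16.35
position: [0.4809, -0.193, 0.0978]
tool_rot: [0.161, 0.987, 0.0, -0.003]
ft_force: [0.1, 0.1, -3.0]
grip_width: 0.0121
```

Request:
step_arm(
  targets=[
    {"dx": 0, "dy": 0, "dz": 0.003, "rx": 0, "ry": 0, "rz": 0},
    {"dx": 0, "dy": 0, "dz": 0.006, "rx": 0, "ry": 0, "rz": 0},
    {"dx": 0, "dy": 0, "dz": 0.009, "rx": 0, "ry": 0, "rz": 0},
    {"dx": 0, "dy": 0, "dz": 0.012, "rx": 0, "ry": 0, "rz": 0},
    {"dx": 0, "dy": 0, "dz": 0.014, "rx": 0, "ry": 0, "rz": 0},
  ],
)

```text
time: 16.98
position: [0.481, -0.1932, 0.0852]
tool_rot: [0.161, 0.987, -0.0, -0.003]
ft_force: [-5.3, 0.8, 20.1]
grip_width: 0.0113
```

Contact: 20 N upward. I'll ease up a millimetre and check before letting go.

Request:
step_arm(
  targets=[
    {"dx": 0, "dy": 0, "dz": -0.0005, "rx": 0, "ry": 0, "rz": 0},
    {"dx": 0, "dy": 0, "dz": -0.0005, "rx": 0, "ry": 0, "rz": 0},
    {"dx": 0, "dy": 0, "dz": -0.0005, "rx": 0, "ry": 0, "rz": 0},
    {"dx": 0, "dy": 0, "dz": -0.0005, "rx": 0, "ry": 0, "rz": 0},
    {"dx": 0, "dy": 0, "dz": -0.0005, "rx": 0, "ry": 0, "rz": 0},
  ],
)

```text
time: 17.6
position: [0.4809, -0.1931, 0.0855]
tool_rot: [0.161, 0.987, -0.0, -0.003]
ft_force: [-0.2, -0.7, -2.3]
grip_width: 0.0118
```

Run:
```python
from push import *
rows([])
s=viewer.camera("scene"); e=viewer.camera("side"); crop(e,270,235,400,385,4,"d2"); crop(s,150,220,320,390,4,"d2s")
```

```text
t 17.6 pos [ 0.4809 -0.1931  0.0855] q [-0.6   0.63  1.82 -0.    0.69 -1.84] F [-0.2 -0.7 -2.3] grip 0.0118
```

View pics/d2s.png

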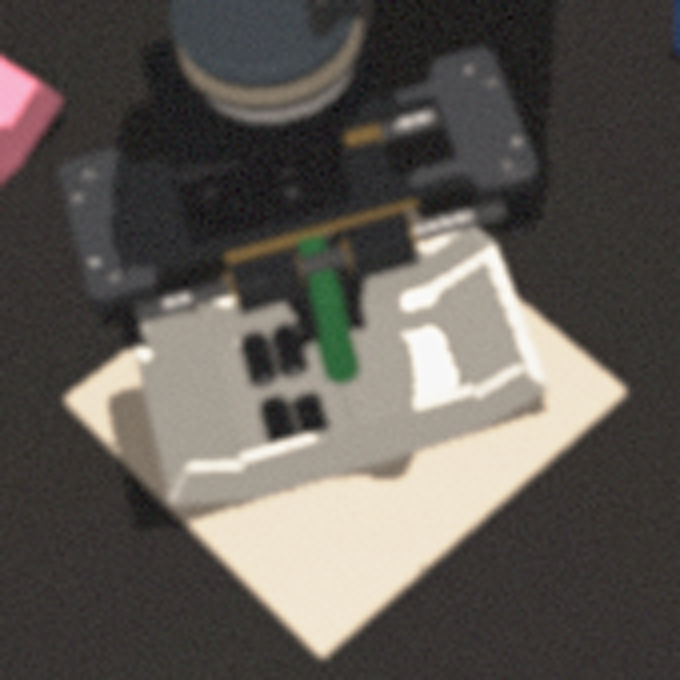

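View pics/d2.png

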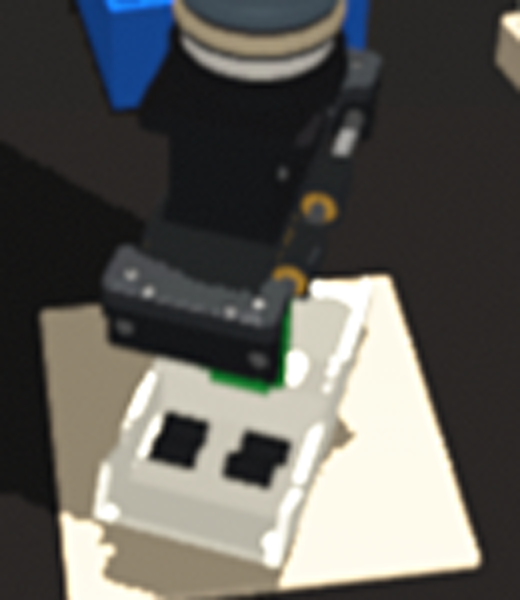

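It's back to carrying the weight, a fraction of a millimetre up. Lower 0.8 mm, then open.

Request:
step_arm(
  targets=[
    {"dx": 0, "dy": 0, "dz": 0.0004, "rx": 0, "ry": 0, "rz": 0},
    {"dx": 0, "dy": 0, "dz": 0.0008, "rx": 0, "ry": 0, "rz": 0},
    {"dx": 0, "dy": 0, "dz": 0.0008, "rx": 0, "ry": 0, "rz": 0},
    {"dx": 0, "dy": 0, "dz": 0.0008, "rx": 0, "ry": 0, "rz": 0},
    {"dx": 0, "dy": 0, "dz": 0.0008, "rx": 0, "ry": 0, "rz": 0},
  ],
)

```text
time: 18.32
position: [0.4808, -0.1932, 0.0852]
tool_rot: [0.161, 0.987, -0.0, -0.003]
ft_force: [-2.6, -1.1, 5.8]
grip_width: 0.0116
```

Seated, with 5.8 N upward. Open.

Request:
step_arm(
  targets=[
    {"dx": 0, "dy": 0, "dz": 0, "rx": 0, "ry": 0, "rz": 0},
    {"dx": 0, "dy": 0, "dz": 0, "rx": 0, "ry": 0, "rz": 0},
    {"dx": 0, "dy": 0, "dz": 0, "rx": 0, "ry": 0, "rz": 0},
    {"dx": 0, "dy": 0, "dz": 0, "rx": 0, "ry": 0, "rz": 0},
    {"dx": 0, "dy": 0, "dz": 0, "rx": 0, "ry": 0, "rz": 0},
  ],
  gripper=1,
)

```text
time: 18.95
position: [0.4808, -0.1932, 0.0852]
tool_rot: [0.161, 0.987, -0.0, -0.003]
ft_force: [-0.5, 0.2, 0.3]
grip_width: 0.0544
```

Request:
step_arm(
  targets=[
    {"dx": 0, "dy": 0, "dz": 0, "rx": 0, "ry": 0, "rz": 0},
    {"dx": 0, "dy": 0, "dz": 0, "rx": 0, "ry": 0, "rz": 0},
    {"dx": 0, "dy": 0, "dz": -0.015, "rx": 0, "ry": 0, "rz": 0},
    {"dx": 0, "dy": 0, "dz": -0.04, "rx": 0, "ry": 0, "rz": 0},
    {"dx": 0, "dy": 0, "dz": -0.075, "rx": 0, "ry": 0, "rz": 0},
  ],
)

```text
time: 19.58
position: [0.4809, -0.193, 0.1612]
tool_rot: [0.161, 0.987, 0.0, -0.004]
ft_force: [0.5, 0.0, 0.1]
grip_width: 0.0868
```

Run:
```python
from push import *
rows(path([.44,.06,.40],toolR(50),10))
```

```text
t 19.57 pos [ 0.4809 -0.193   0.1612] q [-0.6   0.5   1.77 -0.    0.87 -1.84] F [0.5 0.  0.1] grip 0.0868
{"dx":0.0121,"dy":0.0227,"dz":-0.0238,"rx":-0.0,"ry":-0.0,"rz":2.1} | step mm 35 deg 2.1
{"dx":0.0242,"dy":0.0453,"dz":-0.0476,"rx":-0.0,"ry":-0.1,"rz":4.3} | step mm 35 deg 2.1
{"dx":0.0363,"dy":0.0680,"dz":-0.0714,"rx":-0.0,"ry":-0.1,"rz":6.4} | step mm 35 deg 2.1
{"dx":0.0484,"dy":0.0907,"dz":-0.0953,"rx":-0.1,"ry":-0.2,"rz":8.6} | step mm 35 deg 2.1
{"dx":0.0604,"dy":0.1133,"dz":-0.1191,"rx":-0.1,"ry":-0.2,"rz":10.7} | step mm 35 deg 2.1
{"dx":0.0725,"dy":0.1360,"dz":-0.1429,"rx":-0.1,"ry":-0.2,"rz":12.9} | step mm 35 deg 2.1
{"dx":0.0846,"dy":0.1587,"dz":-0.1667,"rx":-0.1,"ry":-0.3,"rz":15.0} | step mm 35 deg 2.1
{"dx":0.0967,"dy":0.1813,"dz":-0.1905,"rx":-0.1,"ry":-0.3,"rz":17.2} | step mm 35 deg 2.1
{"dx":0.1088,"dy":0.2040,"dz":-0.2143,"rx":-0.1,"ry":-0.4,"rz":19.3} | step mm 35 deg 2.1
{"dx":0.1209,"dy":0.2266,"dz":-0.2381,"rx":-0.1,"ry":-0.4,"rz":21.5} | step mm 35 deg 2.1
```

Request:
step_arm(
  targets=[
    {"dx": 0, "dy": 0, "dz": -0.04, "rx": 0, "ry": 0, "rz": 0},
    {"dx": 0, "dy": 0, "dz": -0.085, "rx": 0, "ry": 0, "rz": 0},
    {"dx": 0.01, "dy": 0.02, "dz": -0.13, "rx": 0, "ry": 0, "rz": 4},
    {"dx": 0.03, "dy": 0.05, "dz": -0.175, "rx": 0, "ry": 0, "rz": 8},
    {"dx": 0.05, "dy": 0.085, "dz": -0.215, "rx": 0, "ry": 0, "rz": 12},
  ],
)

```text
time: 20.2
position: [0.4614, -0.096, 0.3792]
tool_rot: [0.265, 0.964, -0.0, -0.002]
ft_force: [-0.3, -0.3, 0.9]
grip_width: 0.0869
```

Request:
step_arm(
  targets=[
    {"dx": 0.03, "dy": 0.03, "dz": -0.005, "rx": 0, "ry": 0, "rz": 3},
    {"dx": 0.06, "dy": 0.06, "dz": -0.01, "rx": 0, "ry": 0, "rz": 6},
    {"dx": 0.09, "dy": 0.09, "dz": -0.015, "rx": 0, "ry": 0, "rz": 10},
    {"dx": 0.1, "dy": 0.11, "dz": -0.02, "rx": 0, "ry": 0, "rz": 10},
    {"dx": 0.1, "dy": 0.12, "dz": -0.02, "rx": 0, "ry": 0, "rz": 10},
  ],
)

```text
time: 20.82
position: [0.4365, 0.0594, 0.4007]
tool_rot: [0.347, 0.938, -0.0, -0.001]
ft_force: [-0.7, -0.1, 0.3]
grip_width: 0.0867
```

Run:
```python
from push import *
rows([])
s=viewer.camera("scene"); e=viewer.camera("side"); w=viewer.camera("wrist")
for n,c in(("s",s),("e",e),("w",w)): cv2.imwrite(f"pics/f1{n}.png",c["img"])
```

```text
t 20.82 pos [0.4365 0.0594 0.4007] q [-0.12  0.1   1.63 -0.    1.42 -0.98] F [-0.7 -0.1  0.3] grip 0.0867
```

View pics/f1s.png

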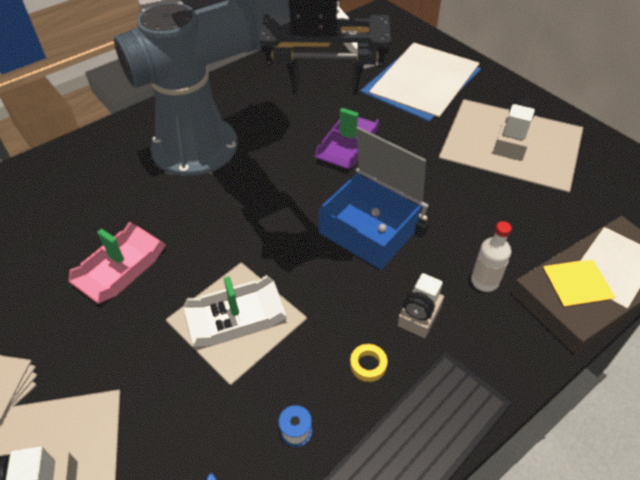

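View pics/f1e.png

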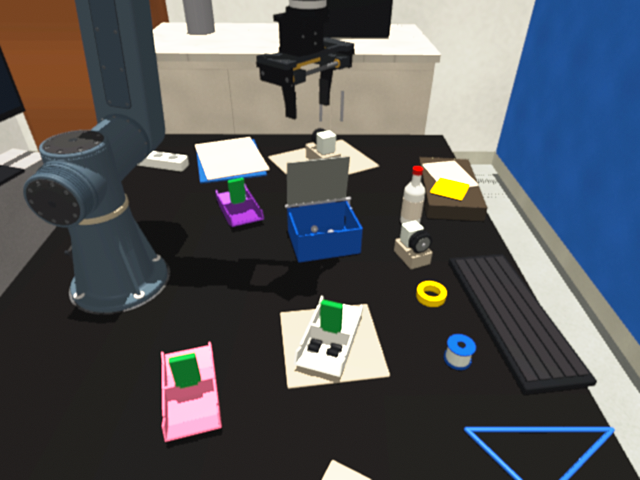

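View pics/f1w.png

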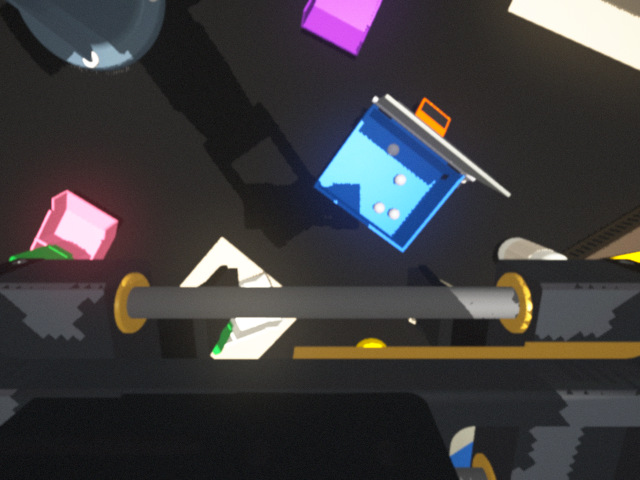

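The wrist view shows all four balls in the bin at (393,150), (400,180), (379,208) and (394,213), and the lid still up. In the scene view the tray stands upright on its board with four rollers in their bay. The bystanders are where they were. I'll make one last numeric check of the tray and bystanders, then hand in.

Run:
```python
from push import *
s0,e0=load(); s1=cv2.imread("pics/f1s.png")
for n,(x0,y0,x1,y1) in dict(motor=(395,270,445,338),spool=(275,400,320,450),tape=(345,340,392,385),glue=(468,215,515,295),pink=(65,220,168,305),purple=(312,105,355,170)).items():
    d=cv2.absdiff(cv2.GaussianBlur(s0["img"],(5,5),0),cv2.GaussianBlur(s1,(5,5),0))[y0:y1,x0:x1].max(2); print(n,"px changed>50:",int((d>50).sum()))
S=lambda x,y:(x,y)
g=cv2.inRange(cv2.cvtColor(s1,cv2.COLOR_BGR2HSV),(50,120,40),(75,255,255)); g[:270]=0; v,u=np.nonzero(g); print("handle px",u.min(),u.max(),v.min(),v.max(),"before 227-238,277-312")
print(robot.hand_in())
```

```text
motor px changed>50: 0
spool px changed>50: 0
tape px changed>50: 0
glue px changed>50: 0
pink px changed>50: 0
purple px changed>50: 0
handle px 225 236 278 313 before 227-238,277-312
the job is handed in; nothing more can be done
None
```

The lid is latched open, all four balls are in the bin, the tray is back on its board, and I handed the job in at about 21 s. Handing in reports no verdict.

**What I did:** I pushed the lever down through its detent with closed fingertips, and the lid stayed up by itself. I then gripped the white tray's handle, tipped it about 50° over the bin and levelled it. I set it down on the greyboard and opened the gripper only once it was seated. The arm was then drawn up clear.

**Last checks:**
- **Lid:** up in all three camera views, with the arm away.
- **Balls:** the wrist view shows all four in the bin. The fixed cameras show only two, because the near wall hides the rest.
- **Rollers:** all four are in their own bay.
- **Tray:** upright, about 3 mm from the board's centre going by the release position. The handle is within 2 px of where it started.
- **Bystanders:** the motor, spool, tape, glue and both look-alike trays show no image change.

**What went less smoothly:**
- One move call was refused for missing keys; the arm did not move.
- The tray met the board with a brief 20 N press. I eased it up a fraction of a millimetre and lowered it again before letting go.
- The two fixed cameras disagreed by 2–5 mm on some points, so I averaged them for the bin and board. The lid angle they gave while the lever was held down, about 1.58 rad, is past the 1.56 stop, so I took it as roughly 1.5 and did not measure the angle again after letting go.

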